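# Pull the protective cap off a rebuilt spindle

## Robot

A 6-joint arm with a two-finger parallel gripper is mounted at the origin on the work surface. World frame = base frame: x ahead of the robot, y to its left, z up, the work surface at z = 0. Lengths are in m, angles in rad, forces in N, time in s.
With the tool pointing down it reaches from about 0.375 to 0.9 m from the base axis. Payload 3.1 kg.
Tool frame: the origin (TCP) lies midway between the tips of the shut fingers; the grasp point (between the pads) lies 19 mm behind it (grip_depth is the distance from the TCP to the grasp point, in m); y points along the fingers, z is the direction in which the jaws open and shut, and the axes are right-handed (so a half turn about y gives the same grasp; the last joint's range is limited). The gripper opens to 85 mm and grips with 20 to 120 N. Pads are 22 mm wide; open, the fingers measure 114 mm over their backs; the gripper's body (76 mm by 85 mm) begins 54 mm behind the grasp point. The pads swing forward as they close: fully open they stand 13 mm farther back than shut.
Start: joints at [-1.308, 0.527, 1.433, -0, 1.181, -0.178], TCP at [0.267, -0.565, 0.231] pointing down, gripper open.
Joint ranges: [-3.08, 3.08], [-0.75, 2.2], [0.22, 2.44], [-1.43, 4.57], [0, 2.65], [-2.85, 2.85]. Speed limits (rad/s): [2.79, 2.79, 3.14, 3.14, 3.14, 3.14].

## Interface

Orientations are given as a unit quaternion [x, y, z, w].
In Python, from station import sense, snapshot, camera_model, sign_off, grip_depth gives the robot as it stands.
- The arm moves only by the tool play_rows, never from a script. Its argument "deltas" is a list of rows, each a list of 6 numbers: the shift along the tool's x, y, z in m, then the turn, a rotation vector about the tool's x, y, z in rad. A call has 1 to 12 rows; each row is the pose to reach, as a shift and turn from the pose commanded when the call began, along the tool's axes at that moment; what a row does not reach only later rows make up. A row lasts 1/10 s, in which the tool goes at most 50 mm and 8.59 degrees, less where a joint would pass 70% of its speed; a pose out of reach is approached as far as the arm can. A call with a gripper value outside its range is refused whole. "gripper" is the finger opening in m, from 0 to 0.0854, set as the call begins (left out, the last holds). The fingers move at their own pace and stop on an object; "force" is the grip in N (left out, the last holds). Time passes only in rows, so rows that repeat a pose let the fingers close. It gives the time, the measured TCP pose, the force and the opening at its end, in the units of the state.
- sense(): the state, without advancing time (a new reading comes with each control period).
- snapshot(name): name is "scene" or "top" or "wrist"; returns the picture (480x640x3 uint8, red, green, blue); there is no depth.
- camera_model(name): a dict with "fx", "fy", "cx", "cy" (pixels), "camera_from_world" (4x4, takes a point from world to camera coordinates). Camera axes: x right, y up, looking along -z (the intrinsics and any distortion apply to the point x, -y, -z); pixel columns grow to the right and rows downward; lengths in m; the calibration is good to about 2 mm. A picture is of the moment at which its call begins: read the wrist's pose just before it. camera_model takes no time and is no camera call; for the wrist camera it gives the pose at the moment of the call.
- sign_off(): hands the job in, once; it reports no verdict.
The state is a dict: "t": time; "q": joint angles; "qd": joint speeds; "tau": joint torques, N m; "tcp_pos": TCP position; "tool_rot": TCP orientation; "force": force on the tool from outside, world axes, zero at the start; "ft_torque": the same for the moment, N m; "finger_gap": opening from 0.0 (shut) to 1.0 (fully open).
Only numpy, scipy, OpenCV 4.12 (cv2) and the standard library are available. Lean on these libraries where they do the work, as an engineer would, in place of code of your own. Each camera call takes 0.05 s, during which the arm holds its last target.

## Task

Pull the yellow protective cap off the spindle that is clamped in the vice, so that a bearing can be fitted: take the puller by its handle, slide its two hooked feet under the cap's flange until the back stop meets the flange, and draw the cap straight up off the shaft, gently, never leaning on the machined hub or jamming the cap, and never touching the cap with the fingers. Carry the cap in the puller to the aluminium tray and set it down there upright (not dropped) without knocking the two old caps; then back the puller out and hang it in its wooden block again, leaving everything else where it is.

Things in the scene. Friction and masses are not known exactly. Their poses are not given: they have to be found in the camera images.
- hub_face (a point): Centre of the level, machined top face of the spindle's aluminium hub: a disc 92 mm across and 34 mm thick, face 110 mm above the bench, z up along the shaft. The spindle is clamped upright in a green machine vice, 110 mm wide, all lower than the hub; its screw points along -x, 170 mm out. Fixed. Under the cap a shaft end (bearing seat), 24 mm across and 36 mm tall, stands on this face.
- cap_mid (a point): The yellow plastic cap on the shaft, 30 g: its centre, 21 mm above its lower rim; z to its closed top. Round, 42 mm tall, 33 mm across, open below, bore 27 mm, with one flange round it. At the start its lower rim is on the hub face. Hung in the puller, its lower rim is 3 mm below the underside of the feet, so on a flat floor it stands by itself and the feet can be slid out from under it.
- cap_flange (a point): Middle of the underside of the cap's flange, on the cap's axis, 8 mm above its lower rim. The flange is 54 mm across, 4 mm thick, so an 8 mm high gap runs all round between it and the hub face: approach from any side. A rubber ring on the shaft grips the cap: straight up it needs 6 to 16 N for the first 12 mm, then lets go with a pop; it clears the shaft after 36 mm. Off centre it cocks.
- puller_handle (a point): Middle of the puller's square red plastic handle, where to grip: 22 x 22 mm, upright, 50 mm tall, on a dark bridge 112 mm along y and 26 mm along x, whose underside is 34 mm below this point and rests on the block's rim. z up, x to the puller's open mouth. Loose, 0.25 to 0.4 kg. Gripped with the jaws closing along x it resists tipping best; 40 N or more holds it well.
- puller_mouth (a point): Point on the handle's axis, 30 mm below the bridge, between the legs; same axes. Two legs (inner faces at y = +-30 mm) are clamped in sockets under the bridge, set to a different reach each time: the underside of the feet is 84 to 110 mm below the handle's middle, and stays so. It is hidden in the block; find it by feel or by eye.
- puller_stop (a point): Point on the inner face of the puller's back stop, a plate 20 mm tall that joins the feet behind: 27 mm behind the handle's axis (x = -27 mm), so a cap whose flange meets it is centred under the handle. Its height is not that of the feet. Feet: two, steel, each 5 mm thick, flat below, from y = 20 to 35 mm on its side and from x = -31 to +28 mm.
- tray: The shallow aluminium tray for pulled caps, fixed: 260 mm along its x, 180 mm along its y, 3 mm floor and walls, 18 mm high. Origin: centre of its underside, its inner floor is 3 mm up. The two old caps stand along its +y side, so its -y half is free.
- block: The pale wooden tool block that the puller hangs in, fixed: 116 mm along x, 152 mm along y, 95 mm high. Origin: centre of its underside. In its top an open well, 80 mm along x, 92 mm along y, 80 mm deep: the puller's feet hang free in it and its bridge rests across it on the rim, the open mouth towards the block's +x, handle over the block's centre within a few mm.
- old_a_mid (a point): An old yellow cap (same shape and size as the cap on the shaft), standing in the tray near its +x +y corner. Leave it. Point at its centre, 21 mm up.
- old_b_mid (a point): Another old yellow cap, standing in the tray near its -x +y corner. Leave it. Point at its centre, 21 mm up.
- screwdriver_grip (a point): A screwdriver, 180 mm long, black handle, lying on the bench beside the block, along the block's x, about 105 mm to the -y side of its centre. Leave it. Point in its handle.
- bearing_a_mid (a point): A loose ball bearing, 52 mm across and 15 mm thick, with black seals, lying flat on the bench beyond the vice. Leave it. Its centre.
- bearing_b_mid (a point): A loose ball bearing, 52 mm across and 15 mm thick, with blue seals, lying flat on the bench beyond the vice. Leave it. Its centre.
- hammer_grip (a point): A hammer lying at the back of the bench on the right. Leave it. Point in its handle.
- brush_grip (a point): A brush lying at the back of the bench on the left. Leave it. Point in its handle.
Not all that is in view belongs to the job. What is meant by the block is not orange, and is the larger of those in its own colour.

How it is judged:
On the way, in this order (a step that is already met when the one before it is completed fails the run):
1. the cap has been pulled up clear of the shaft and hangs upright in the puller (z of cap_mid in the frame of hub_face above 0.06 m and horizontal distance between cap_mid and puller_handle below 0.02 m and angle between cap_mid's own z axis and vertical below 0.3 rad and contact force between cap and puller above 0.05 N), for 0.1 s.
2. the cap has been set down upright on the tray's floor with the puller still about it (contact force between cap and tray above 0.05 N and z of cap_mid in the frame of tray below 0.028 m and angle between cap_mid's own z axis and vertical below 0.15 rad and horizontal distance between cap_mid and puller_handle below 0.04 m and distance between cap_mid and puller_handle below 0.105 m), for 0.1 s.
At the end, for the whole second after the job is handed in: The cap stands upright (within 7 degrees) and at rest on the floor of the tray; the puller hangs upright (within 6 degrees) and at rest in its block, its bridge down on the rim across the well, its handle within 15 mm of the block's centre each way; both are released (x of cap_mid in the frame of tray between -0.115 and 0.115 m and y of cap_mid in the frame of tray between -0.075 and 0.075 m and z of cap_mid in the frame of tray between 0.018 and 0.03 m and angle between cap_mid's own z axis and vertical below 0.12 rad and linear speed of each of cap, puller below 0.02 m/s and x of puller_handle in the frame of block between -0.015 and 0.015 m and y of puller_handle in the frame of block between -0.015 and 0.015 m and z of puller_handle in the frame of block between 0.124 and 0.134 m and angle between puller_handle's own z axis and vertical below 0.1 rad); the robot touches nothing.
It fails at once if the cap is forced: the puller bears on it with more than 25 N (contact force between puller and cap above 25 N).
It fails at once if the machined spindle is marked: the puller presses on its hub or shaft with more than 25 N, or the cap is crammed sideways against the shaft with more than 25 N (contact force between puller and spindle above 25 N or contact force between any of puller, cap and journal above 25 N).
It fails at once if the robot itself touches the cap or the spindle (contact force between any of the fingers, the arm and cap above 0.5 N or contact force between any of the fingers, the arm and spindle above 0.5 N).
It fails at once if the cap is tipped over or dropped off the puller (tilted more than 30 degrees) (angle between cap_mid's own z axis and vertical above 0.52 rad).
It fails at once if a bystander (old caps, screwdriver, bearings, hammer, brush) is moved by more than 20 mm (distance of any of old_a_mid, old_b_mid, screwdriver_grip, bearing_a_mid, bearing_b_mid, hammer_grip, brush_grip from where it was at the start of the episode above 0.02 m).
It also fails if it takes over 70 s, if anything falls off the work surface, if the arm or the gripper's body presses on something with over 40 N, if the wrist force passes 120 N, or if a joint passes its speed limit or range.

## Working session

There is one attempt and no reset: what is moved stays moved. The work goes in short steps, Python scripts to look and compute and a tool call to move; the robot and the scene stay as the last step left them, time stands still between calls to the robot, and variables do not carry over. Pictures are saved under pics/ and viewed, and the job is handed in when it is done.

Besides the shell and the picture viewer there is one more tool, called after "Emit:" by a JSON object that holds its "method" and its "body", one argument or row to a line. play_rows: Moves the arm, as the interface text tells. Its arguments: {"type":"object","properties":{"deltas":{"type":"array"},"gripper":{"type":"number"},"force":{"type":"number"}},"required":["deltas"]}

```bash
ls; mkdir -p pics; python3 - <<'E'
from station import *
import cv2
print(sense()); print(grip_depth)
for n in ["scene","top","wrist"]:
    m=camera_model(n); print(n,m)
    cv2.imwrite(f"pics/{n}0.png",snapshot(n)[:,:,::-1])
E
```

```text
pics
{'t': 0.0, 'q': array([-1.30851462e+00,  5.28495639e-01,  1.43390174e+00, -1.23689829e-05,
        1.18140219e+00, -1.78505350e-01]), 'qd': array([ 8.61026407e-05, -1.35511772e-03,  5.20305296e-04,  1.46849212e-03,
       -7.22695184e-04,  8.91568729e-04]), 'tau': array([-3.82456419e-04, -4.42351985e+01, -1.78028226e+01, -1.35532564e-04,
        8.36666557e-03,  3.28148900e-06]), 'tcp_pos': array([ 0.26648837, -0.56454539,  0.23031569]), 'tool_rot': array([-0.15462144,  0.69078155, -0.68922273,  0.15454801]), 'force': array([-0.2849008 , -0.22730558,  0.01254492]), 'ft_torque': array([ 0.03354894, -0.00465842,  0.01177945]), 'finger_gap': 1.0011411732754616}
0.0187
scene {'fx': 485.4438711348995, 'fy': 485.4438711348995, 'cx': 310.429267103038, 'cy': 232.52012287502444, 'camera_from_world': array([[ 0.76585842,  0.64267091, -0.0208563 , -0.46000355],
       [-0.43847134,  0.54569266,  0.71411652,  0.16219269],
       [ 0.47032305, -0.53776726,  0.69971609, -1.39848335],
       [ 0.        ,  0.        ,  0.        ,  1.        ]])}
top {'fx': 579.6822460045399, 'fy': 579.6822460045399, 'cx': 332.80180975432825, 'cy': 245.52463972368994, 'camera_from_world': array([[ 0.01085098, -0.99972996, -0.02054887,  0.02481578],
       [ 0.98412892,  0.00703703,  0.17731539, -0.5905164 ],
       [-0.17712291, -0.02214678,  0.98393953, -1.32621732],
       [ 0.        ,  0.        ,  0.        ,  1.        ]])}
wrist {'fx': 342.91732514377236, 'fy': 342.91732514377236, 'cx': 322.25706939652133, 'cy': 242.8197413978444, 'camera_from_world': array([[ 0.427948  , -0.90380226, -0.00140851, -0.62512825],
       [ 0.85397524,  0.40486436, -0.32681974,  0.04374903],
       [ 0.29595067,  0.13865902,  0.94508564, -0.38052063],
       [ 0.        ,  0.        ,  0.        ,  1.        ]])}
```

View pics/scene0.png

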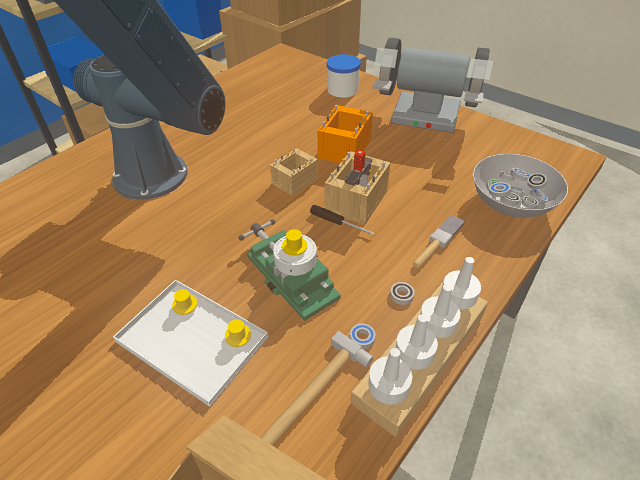

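View pics/top0.png

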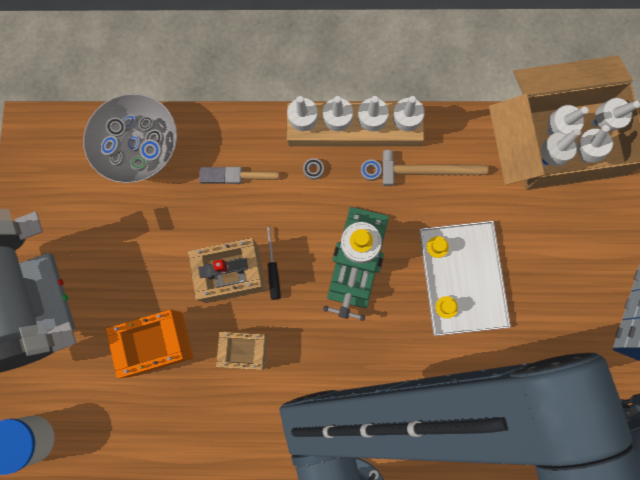

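View pics/wrist0.png

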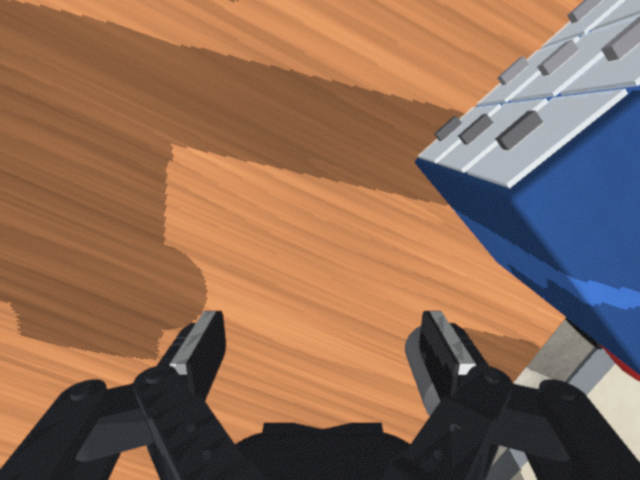

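Three open blocks are candidates in the top view: orange (148,343), small pale (241,350) and large pale (225,268). The large pale one fits: it isn't orange, it's the larger of its colour, and it holds the red-handled puller with the screwdriver beside it. I'll confirm it in enlarged crops.

```bash
python3 - <<'E'
import cv2,numpy as np
t=cv2.imread("pics/top0.png");s=cv2.imread("pics/scene0.png")
def c(im,x,y,w,h,k,n): cv2.imwrite(n,cv2.resize(im[y:y+h,x:x+w],None,fx=k,fy=k,interpolation=cv2.INTER_CUBIC))
c(t,180,225,110,90,7,"pics/tblock.png")
c(t,315,195,90,85,7,"pics/tspin.png")
c(t,410,210,110,130,4.5,"pics/ttray.png")
c(s,315,140,85,85,7,"pics/sblock.png")
E
```

```text
(no output)
```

View pics/tblock.png

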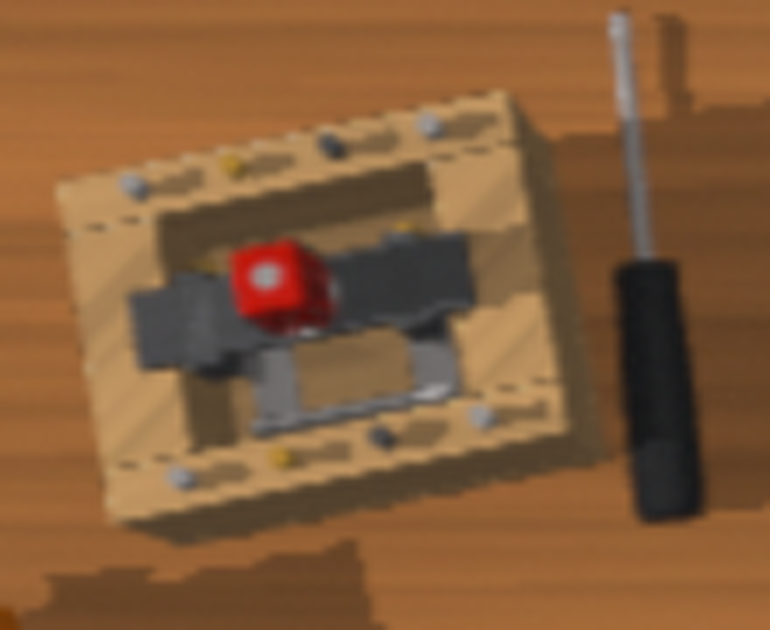

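View pics/tspin.png

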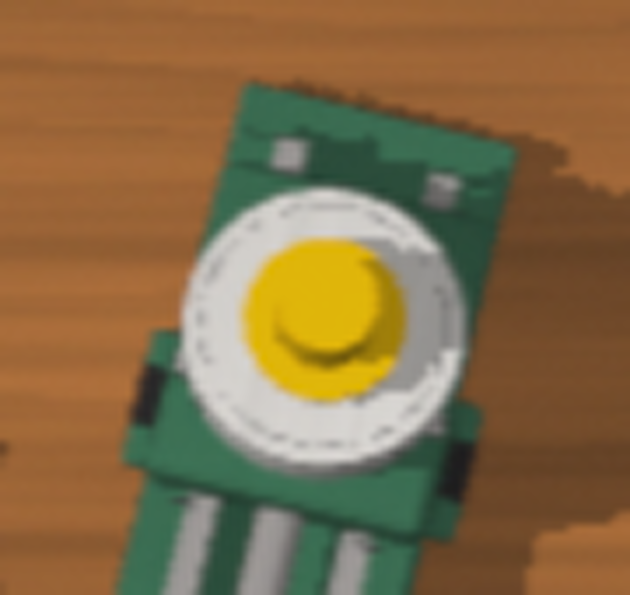

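View pics/ttray.png

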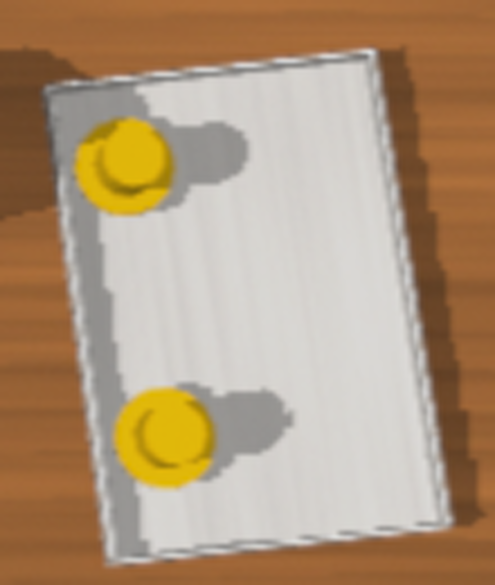

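View pics/sblock.png

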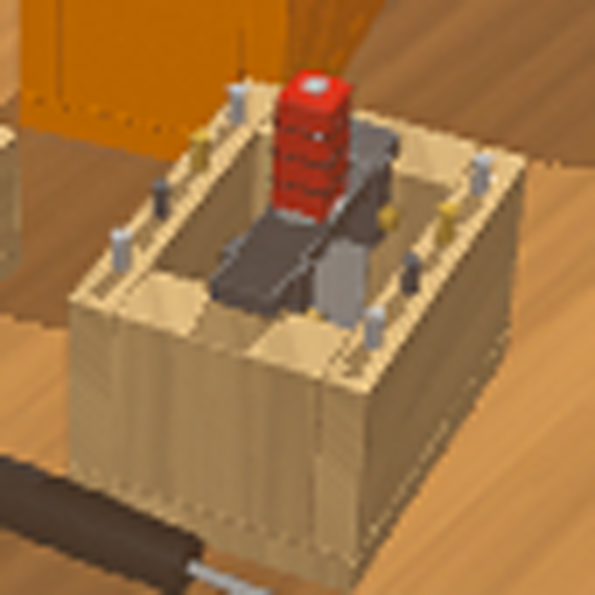

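```bash
cat > h.py <<'E'
import numpy as np
from station import *
def ray(m,u,v):
    T=m["camera_from_world"]; R=T[:3,:3]; c=-R.T@T[:3,3]
    d=R.T@np.array([(u-m["cx"])/m["fx"],-(v-m["cy"])/m["fy"],-1.]); return c,d
def at(m,u,v,z):
    c,d=ray(m,u,v); return c+d*(z-c[2])/d[2]
def proj(m,p):
    q=m["camera_from_world"]@np.r_[p,1]; return m["cx"]+m["fx"]*q[0]/-q[2], m["cy"]-m["fy"]*q[1]/-q[2]
E
python3 - <<'E'
from h import *
np.set_printoptions(precision=4,suppress=True)
m=camera_model("top")
f=lambda cx,cy,k,x0,y0,z: at(m,x0+(cx-.5)/k+0.0,y0+(cy-.5)/k,z)
B=[f(*p,7,180,225,.095) for p in [(58,185),(508,92),(570,430),(108,520)]]
print("block",np.array(B),np.mean(B,0)); 
for i in range(4): 
    d=B[(i+1)%4]-B[i]; print(np.linalg.norm(d),np.degrees(np.arctan2(d[1],d[0])))
print("handle",f(266,272,7,180,225,.154))
br=[f(*p,7,180,225,.105) for p in [(132,295),(468,235),(474,300),(140,368)]]
print("bridge",np.array(br),np.mean(br,0))
print("hub",f(325,327,7,315,195,.11),"flange",f(326,320,7,315,195,.122),"captop",f(329,298,7,315,195,.152))
T=[f(*p,4.5,410,210,.018) for p in [(45,87),(378,50),(452,523),(108,562)]]
print("tray",np.array(T),np.mean(T,0))
for i in range(4): 
    d=T[(i+1)%4]-T[i]; print(np.linalg.norm(d),np.degrees(np.arctan2(d[1],d[0])))
print("old",f(125,165,4.5,410,210,.015),f(165,437,4.5,410,210,.015))
E
```

```text
block [[0.5666 0.3636 0.095 ]
 [0.5989 0.2155 0.095 ]
 [0.4868 0.1913 0.095 ]
 [0.4562 0.3411 0.095 ]] [0.5271 0.2779 0.095 ]
0.15156915624271458 -77.68622699698011
0.11468614252778477 -167.78503719051673
0.15297113879102262 101.57507106306116
0.11272497581365314 11.507080356585442
handle [0.5295 0.2801 0.154 ]
bridge [[0.5287 0.3346 0.105 ]
 [0.5494 0.2253 0.105 ]
 [0.528  0.2226 0.105 ]
 [0.5048 0.3307 0.105 ]] [0.5277 0.2783 0.105 ]
hub [ 0.5895 -0.0362  0.11  ] flange [ 0.5895 -0.0361  0.122 ] captop [ 0.5909 -0.0362  0.152 ]
tray [[ 0.6386 -0.1816  0.018 ]
 [ 0.6603 -0.3624  0.018 ]
 [ 0.4058 -0.3914  0.018 ]
 [ 0.3837 -0.2107  0.018 ]] [ 0.5221 -0.2865  0.018 ]
0.18203460990010828 -83.14817751049644
0.25614156728707627 -173.50416002963863
0.18203929816579523 96.98680347057177
0.25657044417181696 6.495500867010403
old [ 0.5964 -0.2245  0.015 ] [ 0.4497 -0.2426  0.015 ]
```

The crop confirms the pale block: its edges measure 152 × 114 mm, the tray 182 × 256 mm, and the hub and cap axes agree. The puller yaw is about 11.5°, with the back stop on the robot side, so the mouth faces world +x. Next I plan the grasp pose.

```bash
cat >> h.py <<'E'
from scipy.spatial.transform import Rotation as Rn
def Rtool(yaw,sgn=1):
    z=sgn*np.array([np.cos(yaw),np.sin(yaw),0]); y=np.array([0,0,-1.]); x=np.cross(y,z)
    return Rn.from_matrix(np.c_[x,y,z])
def delta(p,yaw=None,sgn=1,s=None):
    s=s or sense(); R=Rn.from_quat(s["tool_rot"])
    d=R.inv().apply(np.array(p)-s["tcp_pos"])
    w=(R.inv()*Rtool(yaw,sgn)).as_rotvec() if yaw is not None else np.zeros(3)
    return np.round(np.r_[d,w],4)
E
python3 - <<'E'
from h import *
np.set_printoptions(precision=4,suppress=True)
s=sense(); print(Rn.from_quat(s["tool_rot"]).as_matrix())
for sg in (1,-1): print(delta([.5285,.279,.26],np.radians(11.5),sg))
E
```

```text
[[-0.9044 -0.0004  0.4267]
 [-0.4267  0.0017 -0.9044]
 [-0.0003 -1.     -0.0017]]
[-0.5969 -0.0282 -0.6513  0.0012 -1.3307 -0.0014]
[-0.5969 -0.0282 -0.6513  0.0015  1.8109  0.0013]
```

Emit:
{"method": "play_rows", "body": {
  "deltas": [
    [0, -0.04, 0, 0, 0, 0],
    [-0.03, -0.07, -0.032, 0, -0.07, 0],
    [-0.06, -0.07, -0.065, 0, -0.14, 0],
    [-0.09, -0.07, -0.097, 0, -0.21, 0],
    [-0.12, -0.07, -0.13, 0, -0.28, 0],
    [-0.15, -0.07, -0.162, 0, -0.35, 0],
    [-0.18, -0.07, -0.195, 0, -0.42, 0],
    [-0.21, -0.07, -0.227, 0, -0.49, 0],
    [-0.24, -0.07, -0.26, 0, -0.56, 0],
    [-0.27, -0.07, -0.292, 0, -0.63, 0],
    [-0.3, -0.07, -0.325, 0, -0.7, 0],
    [-0.33, -0.07, -0.357, 0, -0.77, 0]
  ],
  "gripper": 0.05,
  "force": 60
}}

```text
t: 1.35
tcp_pos: [0.4128, -0.0997, 0.3013]
tool_rot: [-0.403, 0.581, -0.581, 0.403]
force: [0.9, 0.2, 0.2]
finger_gap: 0.584
```

```bash
python3 - <<'E'
from h import *
s=sense(); print(s["t"],s["q"],s["tcp_pos"])
print(delta([.5285,.279,.30],np.radians(11.5)))
E
```

```text
1.35 [-5.01448702e-01  1.58629231e-01  1.80956599e+00  5.65115569e-05
  1.17337807e+00 -1.44034243e-01] [ 0.41280518 -0.09969185  0.30131301]
[-0.3952  0.0013 -0.0241 -0.     -0.5581 -0.    ]
```

Emit:
{"method": "play_rows", "body": {
  "deltas": [
    [-0.04, 0, -0.002, 0, -0.06, 0],
    [-0.08, 0, -0.004, 0, -0.12, 0],
    [-0.12, 0, -0.007, 0, -0.18, 0],
    [-0.16, 0, -0.01, 0, -0.24, 0],
    [-0.2, 0, -0.012, 0, -0.3, 0],
    [-0.24, 0, -0.015, 0, -0.36, 0],
    [-0.28, 0, -0.017, 0, -0.42, 0],
    [-0.32, 0, -0.02, 0, -0.48, 0],
    [-0.36, 0, -0.022, 0, -0.54, 0],
    [-0.395, 0, -0.024, 0, -0.558, 0],
    [-0.395, 0, -0.024, 0, -0.558, 0],
    [-0.395, 0, -0.024, 0, -0.558, 0]
  ]
}}

```text
t: 2.55
tcp_pos: [0.529, 0.277, 0.3005]
tool_rot: [0.548, -0.448, 0.448, -0.547]
force: [0.1, -0.8, 0.1]
finger_gap: 0.586
```

```bash
python3 - <<'E'
from h import *
import cv2
s=sense(); print(s["t"],s["q"],s["tcp_pos"],s["force"],s["ft_torque"])
m=camera_model("wrist"); im=snapshot("wrist")[:,:,::-1].copy(); cv2.imwrite("pics/w1.png",im)
print(m["camera_from_world"].tolist(),delta([.5285,.279,.11],np.radians(11.5)))
for p in [(.5295,.2801,.154),(.528,.2785,.104)]: print(proj(m,p))
E
```

```text
2.55 [ 2.95590747e-01  4.20029019e-01  1.41903532e+00 -5.34919078e-04
  1.30426055e+00  9.62736179e-02] [0.52897491 0.27695126 0.30054631] [ 0.05954487 -0.76571823  0.12062689] [ 0.00299001  0.0694685  -0.01136365]
[[0.9798694465280876, 0.19960245103335722, -0.003837877306003583, -0.5724903159919108], [-0.18988888394259917, 0.9259055659502125, -0.32655948110176114, -0.08976525444508093], [-0.06162856087703008, 0.3207144282440277, 0.9451688611038416, -0.5021325308109021], [0.0, 0.0, 0.0, 1.0]] [-0.003   0.1907  0.0006  0.0018 -0.0024  0.0007]
(np.float64(324.1678530591657), np.float64(221.34900855848676))
(np.float64(322.3271191372116), np.float64(209.3477745992176))
```

View pics/w1.png

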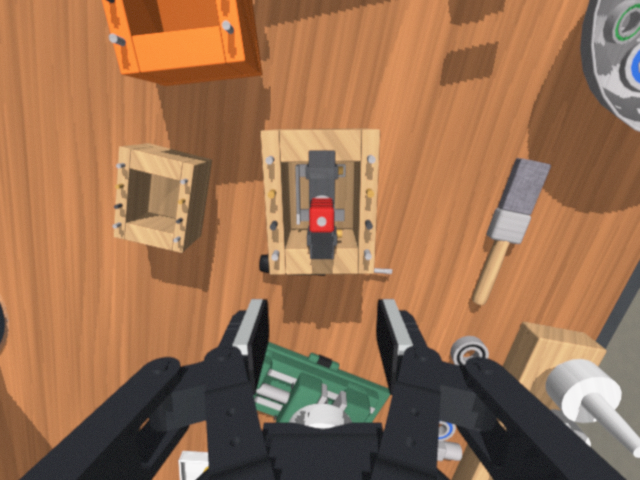

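The handle top is at (321,221) in the wrist view against a predicted (324,221), and the bridge edges are vertical, so the yaw is right. Descending with the jaws opened to 50 mm.

Emit:
{"method": "play_rows", "body": {
  "deltas": [
    [-0.003, 0.03, -0.001, 0, -0.002, 0],
    [-0.003, 0.07, -0.001, 0, -0.002, 0],
    [-0.003, 0.11, -0.001, 0, -0.002, 0],
    [-0.003, 0.14, -0.001, 0, -0.002, 0],
    [-0.003, 0.16, -0.001, 0, -0.002, 0],
    [-0.003, 0.175, -0.001, 0, -0.002, 0],
    [-0.003, 0.185, -0.001, 0, -0.002, 0],
    [-0.003, 0.1905, -0.001, 0, -0.002, 0],
    [-0.003, 0.1905, -0.001, 0, -0.002, 0]
  ]
}}

```text
t: 3.5
tcp_pos: [0.5278, 0.2786, 0.1106]
tool_rot: [0.547, -0.448, 0.448, -0.547]
force: [-0.5, 1.4, 0.3]
finger_gap: 0.586
```

```bash
python3 - <<'E'
from h import *
import cv2
s=sense(); print(s["t"],s["tcp_pos"],s["force"],s["ft_torque"])
im=snapshot("scene")[:,:,::-1]; im2=snapshot("wrist")[:,:,::-1]
cv2.imwrite("pics/s2.png",np.hstack([cv2.resize(im[100:260,290:430],None,fx=3,fy=3),cv2.resize(im2[150:480,150:490],(400,388))[:, :].copy() if 0 else cv2.resize(im2,(380,480))]))
E
```

```text
3.5 [0.52779316 0.27863695 0.11064499] [-0.46708377  1.35652437  0.27222833] [ 0.00724727  0.02722498 -0.02227027]
```

View pics/s2.png

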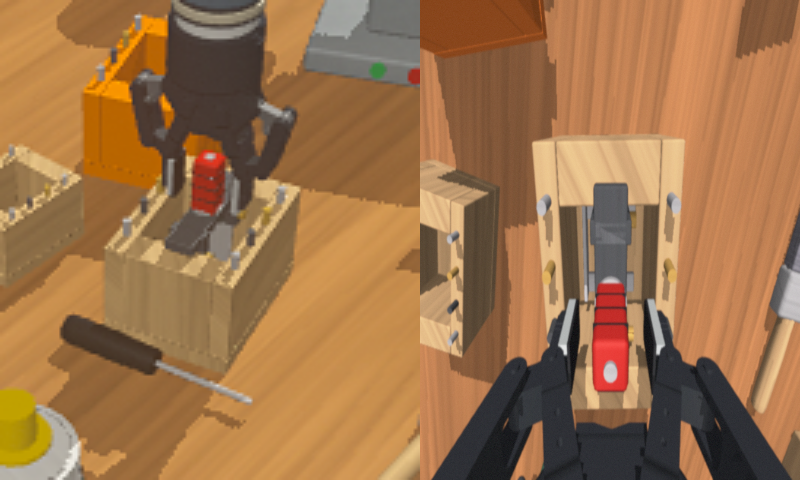

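The handle stands centred between the pads. Closing.

Emit:
{"method": "play_rows", "body": {
  "deltas": [
    [0, 0, 0, 0, 0, 0],
    [0, 0, 0, 0, 0, 0],
    [0, 0, 0, 0, 0, 0],
    [0, 0, 0, 0, 0, 0],
    [0, 0, 0, 0, 0, 0],
    [0, 0, 0, 0, 0, 0],
    [0, 0, 0, 0, 0, 0],
    [0, 0, 0, 0, 0, 0]
  ],
  "gripper": 0.0,
  "force": 80
}}

```text
t: 4.4
tcp_pos: [0.5282, 0.2795, 0.1117]
tool_rot: [-0.547, 0.447, -0.448, 0.548]
force: [-1.4, -0.6, 5.7]
finger_gap: 0.248
```

```bash
python3 - <<'E'
from h import *
s=sense(); print(s["t"],s["tcp_pos"],s["force"],s["ft_torque"],s["finger_gap"]*.0854)
E
```

```text
4.4 [0.52820238 0.27949502 0.1117224 ] [-1.41438951 -0.64114004  5.72415321] [-0.02772814  0.1623275  -0.00022117] 0.021145660410012816
```

Emit:
{"method": "play_rows", "body": {
  "deltas": [
    [0, -0.005, 0, 0, 0, 0],
    [0, -0.015, 0, 0, 0, 0],
    [0, -0.03, 0, 0, 0, 0],
    [0, -0.05, 0, 0, 0, 0],
    [0, -0.07, 0, 0, 0, 0],
    [0, -0.09, 0, 0, 0, 0],
    [0, -0.11, 0, 0, 0, 0],
    [0, -0.13, 0, 0, 0, 0],
    [0, -0.15, 0, 0, 0, 0],
    [0, -0.16, 0, 0, 0, 0],
    [0, -0.16, 0, 0, 0, 0],
    [0, -0.16, 0, 0, 0, 0]
  ]
}}

```text
t: 5.6
tcp_pos: [0.5273, 0.2791, 0.27]
tool_rot: [0.548, -0.448, 0.447, -0.547]
force: [-0.8, -0.9, -2.8]
finger_gap: 0.246
```

```bash
python3 - <<'E'
from h import *
import cv2
s=sense(); print(s["t"],s["tcp_pos"],s["force"],s["ft_torque"],s["finger_gap"]*.0854)
im=snapshot("scene")[:,:,::-1]; cv2.imwrite("pics/s3f.png",im); im2=snapshot("wrist")[:,:,::-1]
cv2.imwrite("pics/s3.png",np.hstack([cv2.resize(im[60:220,290:430],None,fx=3,fy=3),cv2.resize(im2,(380,480))]))
E
```

```text
5.6 [0.52725292 0.2791184  0.27004011] [-0.79084502 -0.94963801 -2.83856141] [-0.01567084  0.02619354  0.05251623] 0.0209762771557236
```

View pics/s3.png

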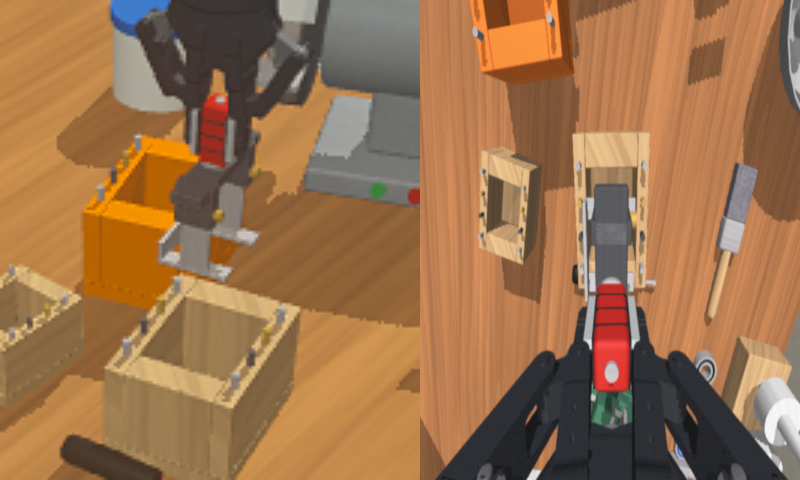

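The puller is held upright with its mouth to world +x. Next I read the feet height from enlarged crops, then confirm it by touching the bare bench.

```bash
python3 - <<'E'
from h import *
import cv2
im=cv2.imread("pics/s3f.png")
cv2.imwrite("pics/s3z.png",cv2.resize(im[85:160,330:385],None,fx=10,fy=8,interpolation=cv2.INTER_CUBIC))
m=camera_model("scene")
a=np.radians(11.5); ex=np.array([np.cos(a),np.sin(a),0]); ey=np.array([-np.sin(a),np.cos(a),0])
h=np.array([.5273,.2791,.2873])
for L in (.084,.09,.097,.104,.11):
    for (x,y) in ((28,-35),(28,35),(-31,-35)):
        u,v=proj(m,h+ex*x/1e3+ey*y/1e3-[0,0,L]); print(L,(x,y),round((u-330+.5)*10),round((v-85+.5)*8))
E
```

```text
0.084 (28, -35) 356 503
0.084 (28, 35) 474 383
0.084 (-31, -35) 127 451
0.09 (28, -35) 354 520
0.09 (28, 35) 472 400
0.09 (-31, -35) 126 468
0.097 (28, -35) 353 540
0.097 (28, 35) 470 420
0.097 (-31, -35) 125 488
0.104 (28, -35) 351 560
0.104 (28, 35) 468 440
0.104 (-31, -35) 125 508
0.11 (28, -35) 350 576
0.11 (28, 35) 466 456
0.11 (-31, -35) 124 524
```

View pics/s3z.png

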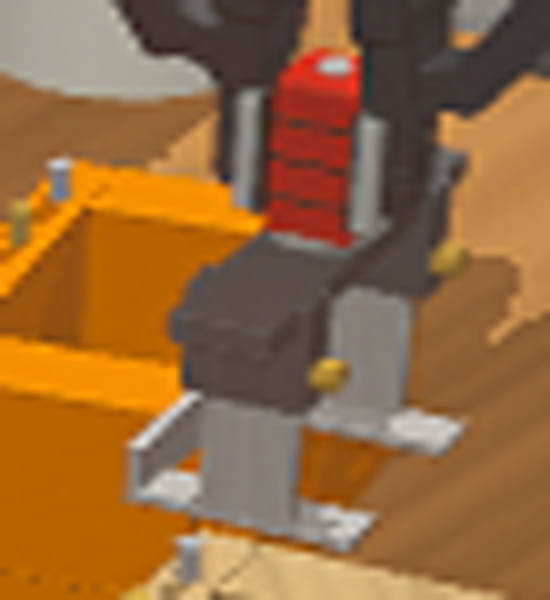

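```bash
python3 - <<'E'
from h import *
print(delta([.42,.11,.27],np.radians(11.5)),delta([.42,.11,.1],np.radians(11.5)))
E
```

```text
[ 0.1444 -0.0002 -0.1384  0.0031 -0.0008  0.0003] [ 0.1443  0.1698 -0.1379  0.0031 -0.0008  0.0003]
```

Emit:
{"method": "play_rows", "body": {
  "deltas": [
    [0.02, 0, -0.02, 0, 0, 0],
    [0.05, 0, -0.048, 0, 0, 0],
    [0.08, 0, -0.077, 0, 0, 0],
    [0.11, 0, -0.105, 0, 0, 0],
    [0.13, 0.02, -0.125, 0, 0, 0],
    [0.144, 0.05, -0.138, 0, 0, 0],
    [0.144, 0.09, -0.138, 0, 0, 0],
    [0.144, 0.13, -0.138, 0, 0, 0],
    [0.144, 0.155, -0.138, 0, 0, 0],
    [0.144, 0.165, -0.138, 0, 0, 0],
    [0.144, 0.17, -0.138, 0, 0, 0],
    [0.144, 0.17, -0.138, 0, 0, 0]
  ]
}}

```text
t: 6.9
tcp_pos: [0.4217, 0.1108, 0.1008]
tool_rot: [-0.547, 0.447, -0.448, 0.547]
force: [-0.1, 0.3, -3.1]
finger_gap: 0.246
```

```bash
python3 - <<'E'
from h import *
import cv2
s=sense(); print(s["t"],s["tcp_pos"],s["force"],s["ft_torque"],s["finger_gap"]*.0854)
print(delta([.42,.11,.1],np.radians(11.5)))
im=snapshot("scene")[:,:,::-1]; 
cv2.imwrite("pics/s4.png",cv2.resize(im[120:270,180:360],None,fx=4,fy=4,interpolation=cv2.INTER_CUBIC))
E
```

```text
6.9 [0.42174021 0.11083218 0.10079189] [-0.10744769  0.30302469 -3.08566651] [ 0.01729017 -0.03163203 -0.03689269] 0.020988114602748954
[ 0.0005  0.0008 -0.0019 -0.0002 -0.0006  0.    ]
```

View pics/s4.png

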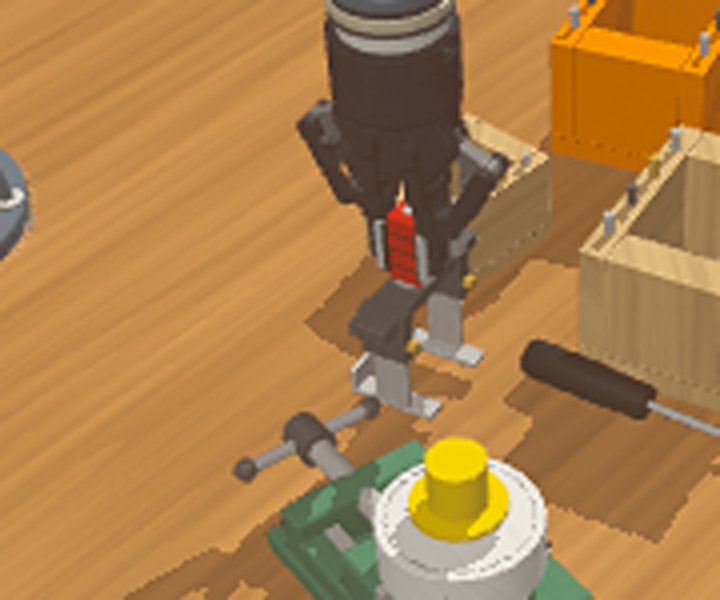

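```bash
python3 - <<'E'
from h import *
m=camera_model("top")
for z in (.03,.06): print(at(m,326,308,z), at(m,362,317,z), [at(m,*p,.05) for p in ((217,333),(266,335),(264,369))])
E
```

```text
[0.4435916  0.04517364 0.03      ] [ 0.42318033 -0.04026398  0.03      ] [array([0.38170875, 0.2979425 , 0.05      ]), array([0.37828475, 0.18329384, 0.05      ]), array([0.30088195, 0.1854842 , 0.05      ])]
[0.44146963 0.04418285 0.06      ] [ 0.42150205 -0.0393976   0.06      ] [array([0.38170875, 0.2979425 , 0.05      ]), array([0.37828475, 0.18329384, 0.05      ]), array([0.30088195, 0.1854842 , 0.05      ])]
```

Emit:
{"method": "play_rows", "body": {
  "deltas": [
    [-0.01, 0.004, 0, 0, 0, 0],
    [-0.01, 0.008, 0, 0, 0, 0],
    [-0.01, 0.009, 0, 0, 0, 0],
    [-0.01, 0.01, 0, 0, 0, 0],
    [-0.01, 0.01, 0, 0, 0, 0],
    [-0.01, 0.01, 0, 0, 0, 0]
  ]
}}

```text
t: 7.55
tcp_pos: [0.4194, 0.1205, 0.0909]
tool_rot: [-0.547, 0.448, -0.448, 0.547]
force: [-0.4, 0.9, -3.3]
finger_gap: 0.249
```

Emit:
{"method": "play_rows", "body": {
  "deltas": [
    [0, 0.001, 0, 0, 0, 0],
    [0, 0.002, 0, 0, 0, 0],
    [0, 0.002, 0, 0, 0, 0]
  ]
}}

```text
t: 7.85
tcp_pos: [0.4194, 0.1205, 0.0895]
tool_rot: [-0.547, 0.447, -0.448, 0.548]
force: [-0.9, -0.6, 4.0]
finger_gap: 0.25
```

Emit:
{"method": "play_rows", "body": {
  "deltas": [
    [0, 0.001, 0, 0, 0, 0],
    [0, 0.002, 0, 0, 0, 0],
    [0, 0.002, 0, 0, 0, 0]
  ]
}}

```text
t: 8.15
tcp_pos: [0.4194, 0.1205, 0.0893]
tool_rot: [-0.547, 0.447, -0.448, 0.548]
force: [-4.3, -1.4, 26.0]
finger_gap: 0.255
```

Emit:
{"method": "play_rows", "body": {
  "deltas": [
    [0, -0.003, 0, 0, 0, 0],
    [0, -0.005, 0, 0, 0, 0],
    [0, -0.005, 0, 0, 0, 0],
    [0, -0.005, 0, 0, 0, 0],
    [0, -0.005, 0, 0, 0, 0]
  ]
}}

```text
t: 8.65
tcp_pos: [0.4191, 0.1206, 0.0914]
tool_rot: [0.548, -0.448, 0.447, -0.547]
force: [0.8, -0.1, -3.2]
finger_gap: 0.249
```

```bash
python3 - <<'E'
from h import *
s=sense(); print(s["t"],s["tcp_pos"],s["force"],s["ft_torque"],s["tool_rot"])
E
```

```text
8.65 [0.41910956 0.12056803 0.09138726] [ 0.81379384 -0.06001644 -3.19824977] [-0.06430343  0.00392967  0.01046243] [ 0.54762472 -0.44785384  0.44733865 -0.54719488]
```

Emit:
{"method": "play_rows", "body": {
  "deltas": [
    [0, 0.001, 0, 0, 0, 0],
    [0, 0.0015, 0, 0, 0, 0],
    [0, 0.002, 0, 0, 0, 0],
    [0, 0.002, 0, 0, 0, 0]
  ]
}}

```text
t: 9.05
tcp_pos: [0.4192, 0.1206, 0.0897]
tool_rot: [0.547, -0.448, 0.448, -0.547]
force: [0.3, -0.1, -4.9]
finger_gap: 0.244
```

Emit:
{"method": "play_rows", "body": {
  "deltas": [
    [0, 0.0005, 0, 0, 0, 0],
    [0, 0.0005, 0, 0, 0, 0],
    [0, 0.0005, 0, 0, 0, 0]
  ]
}}

```text
t: 9.35
tcp_pos: [0.4193, 0.1206, 0.0895]
tool_rot: [-0.547, 0.448, -0.448, 0.547]
force: [-1.7, -0.1, 0.4]
finger_gap: 0.246
```

Emit:
{"method": "play_rows", "body": {
  "deltas": [
    [0, 0.0005, 0, 0, 0, 0],
    [0, 0.0005, 0, 0, 0, 0],
    [0, 0.0005, 0, 0, 0, 0]
  ]
}}

```text
t: 9.65
tcp_pos: [0.4192, 0.1206, 0.0894]
tool_rot: [-0.547, 0.447, -0.448, 0.548]
force: [-1.9, -0.6, 6.4]
finger_gap: 0.245
```

```bash
python3 - <<'E'
from h import *
s=sense(); print(s["t"],s["tcp_pos"],s["force"],s["ft_torque"],s["tool_rot"])
E
```

```text
9.65 [0.41923587 0.12058771 0.0894416 ] [-1.88528987 -0.64390511  6.38850656] [-0.04811191  0.33375244  0.03757494] [-0.54736162  0.44744367 -0.44767105  0.54752174]
```

Contact comes at TCP z = 0.0895, so the feet underside is TCP z − 0.0895 (reach about 107 mm, within the given range and in line with the picture). For feet at 0.1115, in the middle of the 8 mm gap, TCP z must be 0.201. Moving to standoff.

```bash
python3 - <<'E'
from h import *
c=np.array([.590,-.0362]); e=np.array([np.cos(np.radians(11.5)),np.sin(np.radians(11.5))])
for k,z in ((.085,.25),(.08,.201)): print(c-k*e,delta(np.r_[c-k*e,z],np.radians(11.5)))
E
```

```text
[ 0.5067064  -0.05314627] [ 1.877e-01 -1.605e-01  5.130e-02 -4.000e-04 -6.000e-04  1.000e-04]
[ 0.51160602 -0.05214943] [ 1.877e-01 -1.115e-01  5.620e-02 -4.000e-04 -6.000e-04  1.000e-04]
```

Emit:
{"method": "play_rows", "body": {
  "deltas": [
    [0, -0.02, 0, 0, 0, 0],
    [0, -0.06, 0, 0, 0, 0],
    [0.01, -0.1, 0, 0, 0, 0],
    [0.04, -0.13, 0.01, 0, 0, 0],
    [0.08, -0.15, 0.02, 0, 0, 0],
    [0.12, -0.16, 0.03, 0, 0, 0],
    [0.155, -0.16, 0.045, 0, 0, 0],
    [0.18, -0.16, 0.051, 0, 0, 0],
    [0.188, -0.16, 0.051, 0, 0, 0],
    [0.188, -0.145, 0.051, 0, 0, 0],
    [0.188, -0.12, 0.051, 0, 0, 0],
    [0.188, -0.112, 0.051, 0, 0, 0]
  ]
}}

```text
t: 10.85
tcp_pos: [0.5038, -0.0522, 0.1983]
tool_rot: [0.548, -0.45, 0.445, -0.547]
force: [-1.1, -0.4, -3.2]
finger_gap: 0.246
```

```bash
python3 - <<'E'
from h import *
import cv2
s=sense(); print(s["t"],s["tcp_pos"],s["force"],s["ft_torque"],s["finger_gap"]*.0854)
c=np.array([.590,-.0362]); e=np.array([np.cos(np.radians(11.5)),np.sin(np.radians(11.5))])
for k in (.0,): print(delta(np.r_[c-k*e,.201],np.radians(11.5)))
for n in("scene","top","wrist"):cv2.imwrite(f"pics/5{n}.png",snapshot(n)[:,:,::-1])
im=cv2.imread("pics/5scene.png");t=cv2.imread("pics/5top.png");w=cv2.imread("pics/5wrist.png")
cv2.imwrite("pics/5a.png",cv2.resize(im[150:300,210:380],None,fx=4.7,fy=4,interpolation=cv2.INTER_CUBIC))
cv2.imwrite("pics/5b.png",np.hstack([cv2.resize(t[180:330,310:400],(360,600)),cv2.resize(w[200:440,240:400],(400,600))]))
E
```

```text
10.85 [ 0.50382117 -0.05224742  0.19833948] [-1.08050849 -0.38413485 -3.23516035] [0.01504494 0.02749147 0.01985967] 0.021012354750204652
[ 0.0014 -0.0032  0.0876  0.0058 -0.0007 -0.0038]
```

View pics/5a.png

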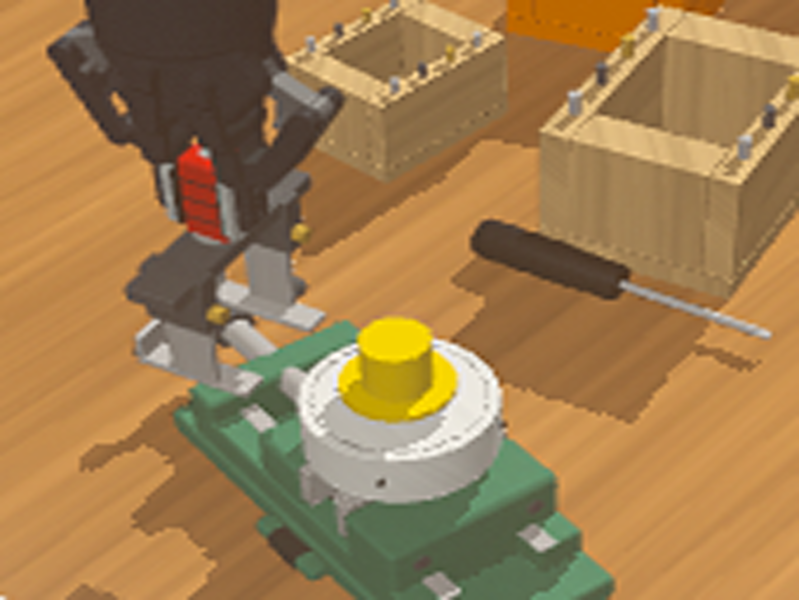

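View pics/5b.png

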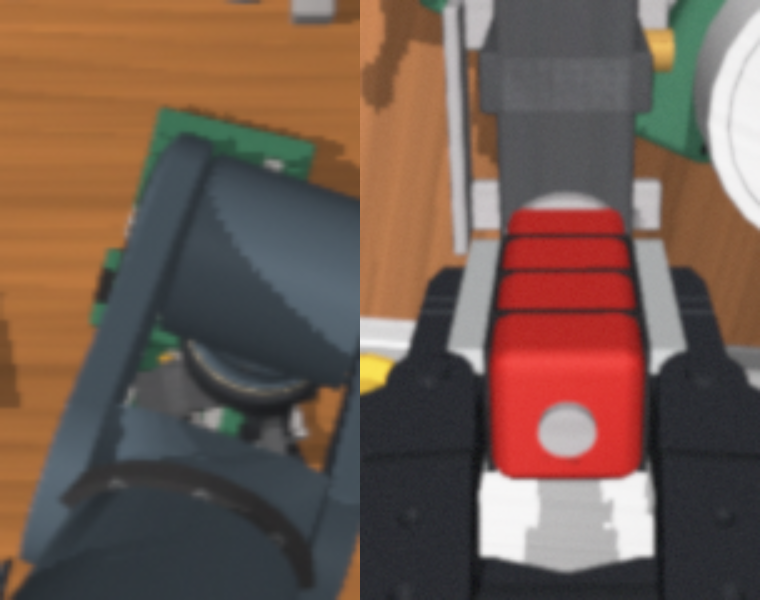

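View pics/5wrist.png

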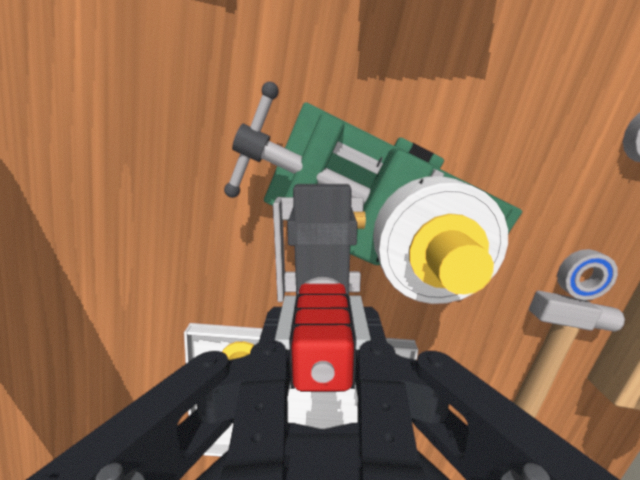

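Emit:
{"method": "play_rows", "body": {
  "deltas": [
    [0.0015, -0.003, 0.004, 0.003, 0, -0.002],
    [0.0015, -0.003, 0.0076, 0.006, -0.0005, -0.004],
    [0.0015, -0.003, 0.0076, 0.006, -0.0005, -0.004],
    [0.0015, -0.003, 0.0076, 0.006, -0.0005, -0.004]
  ]
}}

```text
t: 11.4
tcp_pos: [0.5147, -0.0534, 0.2044]
tool_rot: [-0.547, 0.445, -0.45, 0.548]
force: [0.3, 0.6, -4.1]
finger_gap: 0.246
```

```bash
python3 - <<'E'
from h import *
import cv2
s=sense(); print(s["t"],s["tcp_pos"],s["force"],s["ft_torque"])
c=np.array([.590,-.0362])
print(delta(np.r_[c,.201],np.radians(11.5)))
m=camera_model("wrist"); np.save("m6.npy",m,allow_pickle=True)
w=snapshot("wrist")[:,:,::-1]; cv2.imwrite("pics/6w.png",w)
cv2.imwrite("pics/6c.png",cv2.resize(w[165:315,260:520],None,fx=3,fy=4,interpolation=cv2.INTER_CUBIC))
E
```

```text
11.4 [ 0.51473031 -0.05344682  0.20436266] [ 0.29565349  0.62453859 -4.0820628 ] [ 0.01345352 -0.02307168  0.05280212]
[-0.0019  0.0039  0.0772 -0.0069  0.0001  0.0045]
```

View pics/6c.png

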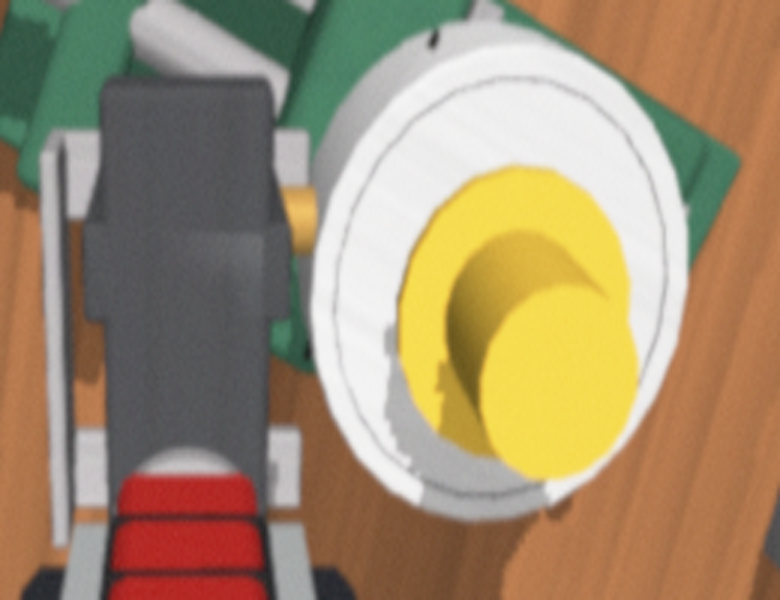

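Emit:
{"method": "play_rows", "body": {
  "deltas": [
    [-0.0015, 0.003, 0, -0.006, 0, 0.004],
    [-0.0015, 0.003, 0, -0.006, 0, 0.004],
    [-0.0015, 0.003, 0, -0.006, 0, 0.004],
    [-0.0015, 0.003, 0, -0.006, 0, 0.004]
  ]
}}

```text
t: 11.85
tcp_pos: [0.5141, -0.052, 0.2007]
tool_rot: [0.548, -0.447, 0.447, -0.548]
force: [-0.8, 0.3, -2.2]
finger_gap: 0.245
```

```bash
python3 - <<'E'
from h import *
import cv2
np.set_printoptions(precision=4,suppress=True)
s=sense(); print(s["t"],s["tcp_pos"],s["force"],s["ft_torque"])
c=np.array([.590,-.0362])
print(delta(np.r_[c,.201],np.radians(11.5)))
m=np.load("m6.npy",allow_pickle=True).item()
f=lambda x,y,z: at(m,260+(x-.5)/3,165+(y-.5)/4,z)
a=np.radians(11.5); R=np.array([[np.cos(a),np.sin(a)],[-np.sin(a),np.cos(a)]])
tcp=np.array([.5147,-.0534])
L=lambda p: R@(p[:2]-tcp)*1e3
zf=.2044-.0895+.005
print("feet edges", L(f(308,130,zf)),L(f(308,217,zf)),L(f(300,428,zf)),L(f(300,507,zf)),"stop",L(f(50,300,zf+.015)))
print("hub",L(f(500,283,.11)),f(500,283,.11), "flange",f(515,311,.122),"captop",f(559,381,.152))
for p in [(312,290),(690,270),(520,42),(480,521)]: print(f(*p,.11), np.linalg.norm(f(*p,.11)[:2]-c))
m=camera_model("wrist"); np.save("m7.npy",m,allow_pickle=True)
w=snapshot("wrist")[:,:,::-1]; cv2.imwrite("pics/7w.png",w)
cv2.imwrite("pics/7c.png",cv2.resize(w[165:315,260:520],None,fx=3,fy=4,interpolation=cv2.INTER_CUBIC))
E
```

```text
11.85 [ 0.5141 -0.052   0.2007] [-0.7799  0.2945 -2.2156] [-0.0129 -0.0451 -0.0371]
[-0.0004 -0.0003  0.0775  0.0001 -0.0002 -0.0001]
feet edges [27.3417 36.4462] [27.9489 21.3806] [ 27.6102 -18.0203] [ 28.2101 -33.921 ] stop [-29.4525  11.4931]
hub [76.2339  6.2765] [ 0.5882 -0.0321  0.11  ] flange [ 0.5885 -0.0332  0.122 ] captop [ 0.5886 -0.0341  0.152 ]
[ 0.5438 -0.0424  0.11  ] 0.046594752826090234
[ 0.6325 -0.0205  0.11  ] 0.04527491807608276
[0.5796 0.0105 0.11  ] 0.04783741011044802
[ 0.5976 -0.0795  0.11  ] 0.043967907815151155
```

View pics/7c.png

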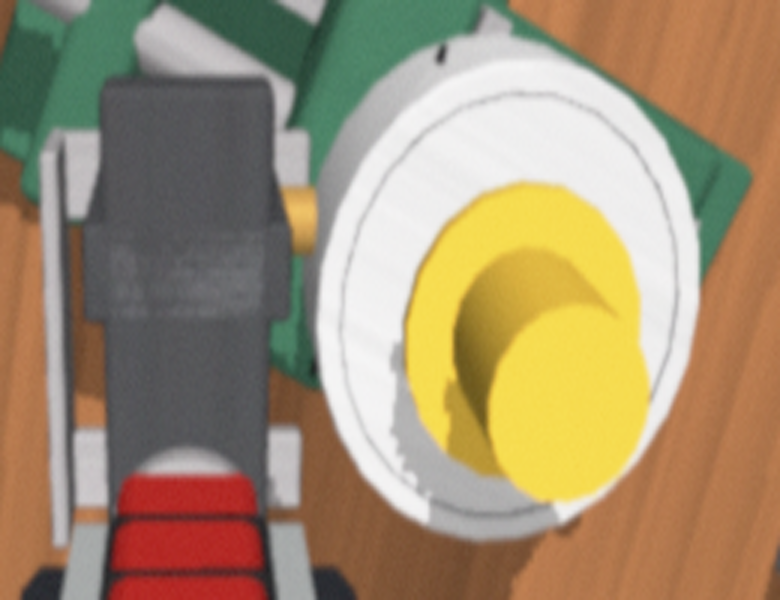

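```bash
python3 - <<'E'
from h import *
np.set_printoptions(precision=4,suppress=True)
m=np.load("m7.npy",allow_pickle=True).item()
f=lambda x,y,z: at(m,260+(x-.5)/3,165+(y-.5)/4,z)
a=np.radians(11.5); R=np.array([[np.cos(a),np.sin(a)],[-np.sin(a),np.cos(a)]])
tcp=np.array([.5141,-.0520])
L=lambda p: R@(p[:2]-tcp)*1e3
zf=.2007-.0895+.005
print("feet edges", L(f(308,130,zf)),L(f(308,217,zf)),L(f(300,428,zf)),L(f(300,507,zf)))
def circ(pts):
    P=np.array(pts)[:,:2]; A=np.c_[2*P,np.ones(len(P))]; b=(P**2).sum(1)
    s=np.linalg.lstsq(A,b,rcond=None)[0]; return s[:2],np.sqrt(s[2]+s[0]**2+s[1]**2)
for n,z,pts in [("hub",.11,[(318,300),(700,275),(530,58),(490,540)]),("flange",.122,[(405,330),(641,300),(535,182),(495,475)]),("top",.152,[(488,410),(651,395),(570,304),(567,502)])]:
    c,r=circ([f(*p,z) for p in pts]); print(n,c,r,"rel",L(c))
E
```

```text
feet edges [26.7061 36.8391] [27.2993 21.7915] [ 26.9258 -17.5215] [ 27.5103 -33.3668]
hub [ 0.5886 -0.0345] 0.045629104880557624 rel [76.5263  2.2678]
flange [ 0.5885 -0.0342] 0.02686427114019596 rel [76.4589  2.6082]
top [ 0.5889 -0.0346] 0.01626894542966891 rel [76.7443  2.1369]
```

The wrist view is settled. Hub, flange and cap-top circles fit with radii 45.6, 26.9 and 16.3 mm. The cap axis is 77 mm ahead of the handle and 0.4 mm to puller +y. Sliding in slowly.

Emit:
{"method": "play_rows", "body": {
  "deltas": [
    [-0.0004, -0.0003, 0.002, 0, 0, 0],
    [-0.0004, -0.0003, 0.005, 0, 0, 0],
    [-0.0004, -0.0003, 0.009, 0, 0, 0],
    [-0.0004, -0.0003, 0.013, 0, 0, 0],
    [-0.0004, -0.0003, 0.017, 0, 0, 0],
    [-0.0004, -0.0003, 0.02, 0, 0, 0],
    [-0.0004, -0.0003, 0.02, 0, 0, 0],
    [-0.0004, -0.0003, 0.02, 0, 0, 0]
  ]
}}

```text
t: 12.7
tcp_pos: [0.5335, -0.0476, 0.201]
tool_rot: [0.548, -0.448, 0.447, -0.547]
force: [0.0, 0.3, -2.8]
finger_gap: 0.249
```

```bash
python3 - <<'E'
from h import *
import cv2
np.set_printoptions(precision=4,suppress=True)
s=sense(); print(s["t"],s["tcp_pos"],s["force"],s["ft_torque"])
print(delta(np.r_[.590,-.0362,.201],np.radians(11.5)))
w=snapshot("scene")[:,:,::-1]
cv2.imwrite("pics/8c.png",cv2.resize(w[190:300,220:340],None,fx=6,fy=5.4,interpolation=cv2.INTER_CUBIC))
E
```

```text
12.7 [ 0.5335 -0.0476  0.201 ] [ 0.03    0.2778 -2.8367] [-0.0333 -0.0048 -0.0093]
[ 0.0001 -0.      0.0576  0.0004 -0.0001 -0.0002]
```

View pics/8c.png

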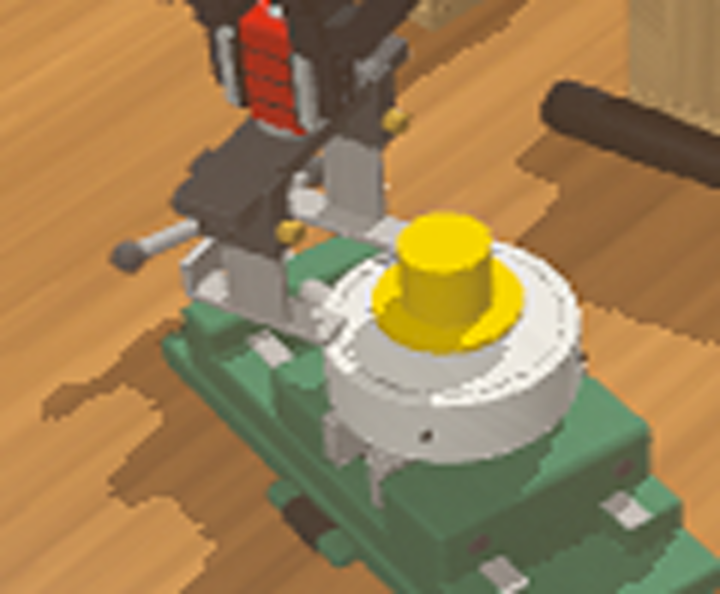

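Emit:
{"method": "play_rows", "body": {
  "deltas": [
    [0, 0, 0.002, 0, 0, 0],
    [0, 0, 0.005, 0, 0, 0],
    [0, 0, 0.008, 0, 0, 0],
    [0, 0, 0.011, 0, 0, 0],
    [0, 0, 0.014, 0, 0, 0],
    [0, 0, 0.017, 0, 0, 0],
    [0, 0, 0.02, 0, 0, 0],
    [0, 0, 0.02, 0, 0, 0]
  ]
}}

```text
t: 13.55
tcp_pos: [0.5538, -0.0437, 0.2011]
tool_rot: [-0.547, 0.447, -0.448, 0.548]
force: [-0.3, 0.4, -5.2]
finger_gap: 0.244
```

Emit:
{"method": "play_rows", "body": {
  "deltas": [
    [0, 0, 0.002, 0, 0, 0],
    [0, 0, 0.005, 0, 0, 0],
    [0, 0, 0.008, 0, 0, 0],
    [0, 0, 0.011, 0, 0, 0],
    [0, 0, 0.014, 0, 0, 0],
    [0, 0, 0.017, 0, 0, 0],
    [0, 0, 0.02, 0, 0, 0],
    [0, 0, 0.02, 0, 0, 0]
  ]
}}

```text
t: 14.35
tcp_pos: [0.5734, -0.0397, 0.2011]
tool_rot: [-0.547, 0.447, -0.448, 0.548]
force: [0.5, 0.8, -3.2]
finger_gap: 0.25
```

```bash
python3 - <<'E'
from h import *
import cv2
np.set_printoptions(precision=4,suppress=True)
s=sense(); print(s["t"],s["tcp_pos"],s["force"],s["ft_torque"])
print(delta(np.r_[.590,-.0362,.201],np.radians(11.5)))
w=snapshot("scene")[:,:,::-1]
cv2.imwrite("pics/9c.png",cv2.resize(w[190:300,220:340],None,fx=6,fy=5.4,interpolation=cv2.INTER_CUBIC))
E
```

```text
14.35 [ 0.5734 -0.0397  0.2011] [ 0.499   0.7538 -3.2176] [-0.0458 -0.0164 -0.0619]
[-0.0001  0.0001  0.017  -0.0006 -0.0001  0.0002]
```

View pics/9c.png

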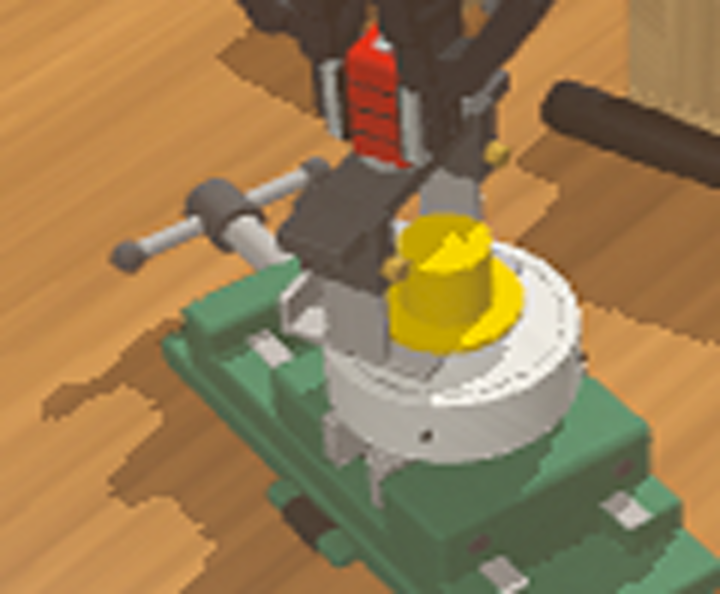

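No contact so far. The remaining advance is about 17 mm, so the last part goes in small steps.

Emit:
{"method": "play_rows", "body": {
  "deltas": [
    [0, 0, 0.002, 0, 0, 0],
    [0, 0, 0.004, 0, 0, 0],
    [0, 0, 0.007, 0, 0, 0],
    [0, 0, 0.01, 0, 0, 0],
    [0, 0, 0.012, 0, 0, 0],
    [0, 0, 0.014, 0, 0, 0],
    [0, 0, 0.014, 0, 0, 0]
  ]
}}

```text
t: 15.1
tcp_pos: [0.5869, -0.0369, 0.2011]
tool_rot: [-0.547, 0.447, -0.448, 0.548]
force: [-0.1, 0.2, -3.5]
finger_gap: 0.248
```

Emit:
{"method": "play_rows", "body": {
  "deltas": [
    [0, 0, 0.0005, 0, 0, 0],
    [0, 0, 0.001, 0, 0, 0],
    [0, 0, 0.0015, 0, 0, 0],
    [0, 0, 0.0015, 0, 0, 0]
  ]
}}

```text
t: 15.5
tcp_pos: [0.5881, -0.0366, 0.2011]
tool_rot: [-0.547, 0.447, -0.447, 0.548]
force: [-0.7, 0.8, -4.2]
finger_gap: 0.246
```

Emit:
{"method": "play_rows", "body": {
  "deltas": [
    [0, 0, 0.0005, 0, 0, 0],
    [0, 0, 0.0005, 0, 0, 0],
    [0, 0, 0.0005, 0, 0, 0]
  ]
}}

```text
t: 15.8
tcp_pos: [0.5885, -0.0365, 0.2011]
tool_rot: [0.548, -0.447, 0.447, -0.548]
force: [-0.9, 0.0, -3.3]
finger_gap: 0.249
```

Emit:
{"method": "play_rows", "body": {
  "deltas": [
    [0, 0, 0.0005, 0, 0, 0],
    [0, 0, 0.0005, 0, 0, 0],
    [0, 0, 0.0005, 0, 0, 0]
  ]
}}

```text
t: 16.1
tcp_pos: [0.589, -0.0364, 0.2011]
tool_rot: [0.548, -0.447, 0.447, -0.548]
force: [0.2, -0.1, -4.0]
finger_gap: 0.247
```

Emit:
{"method": "play_rows", "body": {
  "deltas": [
    [0, 0, 0.0005, 0, 0, 0],
    [0, 0, 0.0005, 0, 0, 0],
    [0, 0, 0.0005, 0, 0, 0]
  ]
}}

```text
t: 16.4
tcp_pos: [0.5894, -0.0363, 0.2011]
tool_rot: [0.548, -0.447, 0.447, -0.547]
force: [-0.9, 0.8, -2.7]
finger_gap: 0.247
```

Emit:
{"method": "play_rows", "body": {
  "deltas": [
    [0, 0, 0.0005, 0, 0, 0],
    [0, 0, 0.0005, 0, 0, 0],
    [0, 0, 0.0005, 0, 0, 0]
  ]
}}

```text
t: 16.7
tcp_pos: [0.5896, -0.0362, 0.201]
tool_rot: [0.548, -0.448, 0.447, -0.547]
force: [-1.0, -0.5, -2.7]
finger_gap: 0.246
```

Emit:
{"method": "play_rows", "body": {
  "deltas": [
    [0, 0, 0.0005, 0, 0, 0],
    [0, 0, 0.0005, 0, 0, 0],
    [0, 0, 0.0005, 0, 0, 0]
  ]
}}

```text
t: 17.0
tcp_pos: [0.5898, -0.0362, 0.2009]
tool_rot: [0.548, -0.448, 0.447, -0.547]
force: [-2.4, -0.5, -2.1]
finger_gap: 0.246
```

```bash
python3 - <<'E'
from h import *
import cv2
np.set_printoptions(precision=4,suppress=True)
s=sense(); print(s["t"],s["tcp_pos"],s["force"],s["ft_torque"])
print(delta(np.r_[.590,-.0362,.201],np.radians(11.5)))
w=snapshot("scene")[:,:,::-1]
cv2.imwrite("pics/10c.png",cv2.resize(w[190:300,220:340],None,fx=6,fy=5.4,interpolation=cv2.INTER_CUBIC))
E
```

```text
17.0 [ 0.5898 -0.0362  0.2009] [-2.4225 -0.4796 -2.1248] [-0.198   0.6287  0.0447]
[ 0.0001 -0.0001  0.0001  0.0016 -0.0001 -0.0003]
```

View pics/10c.png

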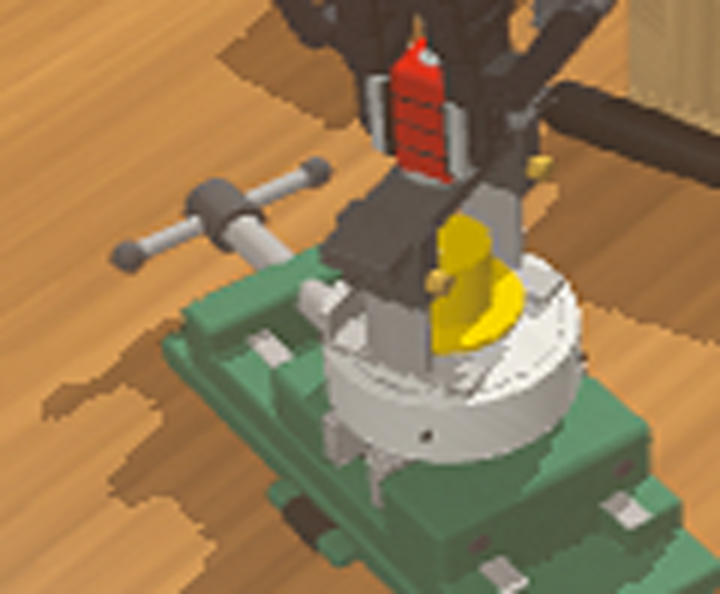

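The back stop met the flange at TCP x = 0.5897, about where expected (moment step to 0.63 N m). I relieve the side push by 0.5 mm, then draw up slowly.

Emit:
{"method": "play_rows", "body": {
  "deltas": [
    [0, 0, -0.0006, 0, 0, 0],
    [0, 0, -0.0006, 0, 0, 0],
    [0, -0.0005, -0.0006, 0, 0, 0],
    [0, -0.001, -0.0006, 0, 0, 0],
    [0, -0.0015, -0.0006, 0, 0, 0],
    [0, -0.002, -0.0006, 0, 0, 0],
    [0, -0.002, -0.0006, 0, 0, 0]
  ]
}}

```text
t: 17.75
tcp_pos: [0.5897, -0.0361, 0.2026]
tool_rot: [0.548, -0.448, 0.447, -0.547]
force: [-1.5, -0.3, -7.1]
finger_gap: 0.246
```

```bash
python3 - <<'E'
from h import *
s=sense(); print(s["t"],s["tcp_pos"],s["force"],s["ft_torque"])
E
```

```text
17.75 [ 0.58966951 -0.03612881  0.20257502] [-1.53615749 -0.30116248 -7.08034616] [-0.14857918  0.32065774  0.0156544 ]
```

Emit:
{"method": "play_rows", "body": {
  "deltas": [
    [0, -0.0005, 0, 0, 0, 0],
    [0, -0.001, 0, 0, 0, 0],
    [0, -0.001, 0, 0, 0, 0]
  ]
}}

```text
t: 18.05
tcp_pos: [0.5898, -0.0361, 0.2041]
tool_rot: [0.548, -0.448, 0.447, -0.547]
force: [-1.6, 0.9, -7.7]
finger_gap: 0.243
```

```bash
python3 - <<'E'
from h import *
s=sense(); print(s["t"],s["tcp_pos"],s["force"],s["ft_torque"])
E
```

```text
18.05 [ 0.58975794 -0.03609445  0.20409602] [-1.64746967  0.88447052 -7.67947665] [-0.10042785  0.38032082 -0.03364186]
```

Emit:
{"method": "play_rows", "body": {
  "deltas": [
    [0, -0.0005, 0, 0, 0, 0],
    [0, -0.001, 0, 0, 0, 0],
    [0, -0.0015, 0, 0, 0, 0],
    [0, -0.0015, 0, 0, 0, 0]
  ]
}}

```text
t: 18.45
tcp_pos: [0.5899, -0.0362, 0.206]
tool_rot: [-0.548, 0.447, -0.447, 0.548]
force: [-2.7, -0.5, -7.0]
finger_gap: 0.245
```

```bash
python3 - <<'E'
from h import *
import cv2
s=sense(); print(s["t"],s["tcp_pos"],s["force"],s["ft_torque"],s["tool_rot"])
w=snapshot("scene")[:,:,::-1]
cv2.imwrite("pics/11c.png",cv2.resize(w[190:300,220:340],None,fx=6,fy=5.4,interpolation=cv2.INTER_CUBIC))
E
```

```text
18.45 [ 0.58985561 -0.03616845  0.20601987] [-2.68244215 -0.54375412 -7.01152076] [0.02823501 0.44617407 0.01329799] [-0.54750063  0.44744604 -0.44744115  0.54756873]
```

View pics/11c.png

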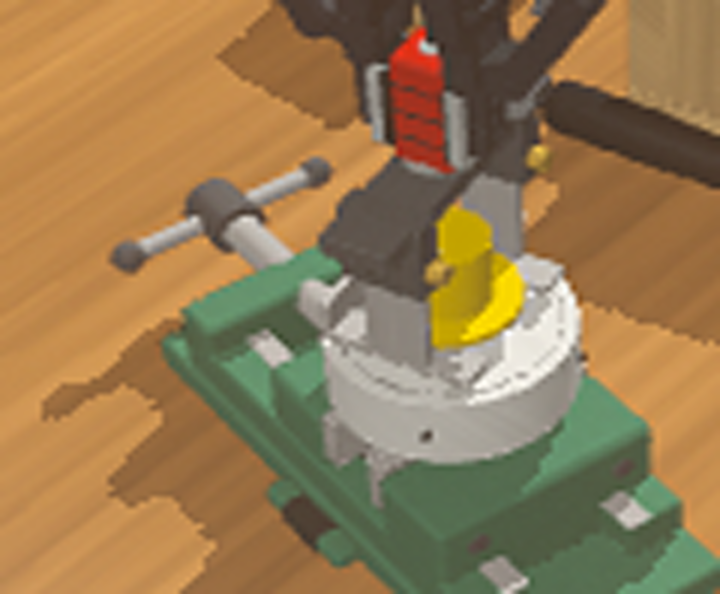

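The cap is rising with a modest load. Continuing upward with a little side relief.

Emit:
{"method": "play_rows", "body": {
  "deltas": [
    [0, -0.0005, -0.0003, 0, 0, 0],
    [0, -0.001, -0.0003, 0, 0, 0],
    [0, -0.0015, -0.0003, 0, 0, 0],
    [0, -0.002, -0.0003, 0, 0, 0],
    [0, -0.0025, -0.0003, 0, 0, 0],
    [0, -0.003, -0.0003, 0, 0, 0]
  ]
}}

```text
t: 19.1
tcp_pos: [0.5896, -0.0363, 0.2081]
tool_rot: [-0.547, 0.448, -0.447, 0.548]
force: [-0.5, 0.4, -11.1]
finger_gap: 0.247
```

```bash
python3 - <<'E'
from h import *
s=sense(); print(s["t"],s["tcp_pos"],s["force"],s["ft_torque"])
E
```

```text
19.1 [ 0.5896192  -0.03625618  0.20806257] [ -0.46882741   0.40129981 -11.10625469] [ 0.06397029 -0.11583715 -0.0062586 ]
```

Emit:
{"method": "play_rows", "body": {
  "deltas": [
    [0, -0.0005, 0, 0, 0, 0],
    [0, -0.001, 0, 0, 0, 0],
    [0, -0.0015, 0, 0, 0, 0],
    [0, -0.002, 0, 0, 0, 0],
    [0, -0.0025, 0, 0, 0, 0],
    [0, -0.003, 0, 0, 0, 0]
  ]
}}

```text
t: 19.7
tcp_pos: [0.5896, -0.0363, 0.2117]
tool_rot: [0.548, -0.447, 0.447, -0.548]
force: [-1.6, 0.1, -7.3]
finger_gap: 0.249
```

```bash
python3 - <<'E'
from h import *
import cv2
s=sense(); print(s["t"],s["tcp_pos"],s["force"],s["ft_torque"],s["tool_rot"])
w=snapshot("scene")[:,:,::-1]
cv2.imwrite("pics/12c.png",cv2.resize(w[190:300,220:340],None,fx=6,fy=5.4,interpolation=cv2.INTER_CUBIC))
E
```

```text
19.7 [ 0.58959691 -0.03627888  0.21170419] [-1.5594415   0.12616286 -7.29083785] [ 0.11239618  0.20822953 -0.00997691] [ 0.54753288 -0.44745762  0.44744405 -0.54752465]
```

View pics/12c.png

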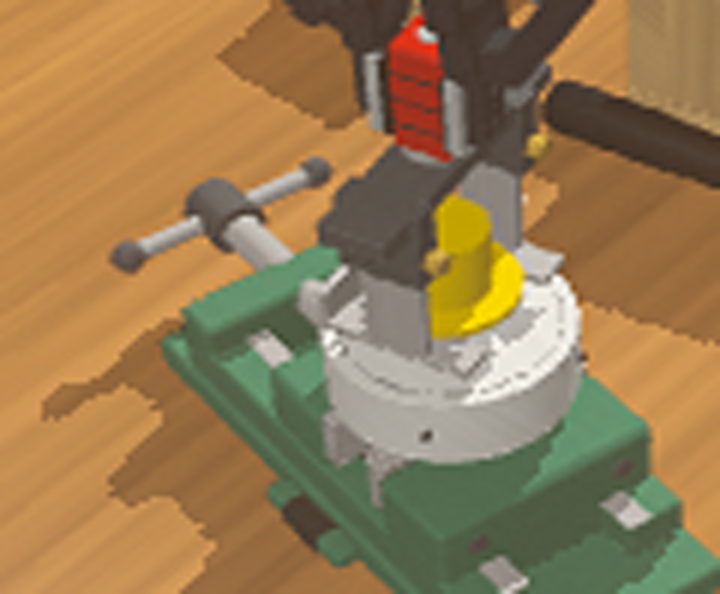

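The cap rises straight and upright, about 8 mm so far, under roughly 5–8 N. Continuing through the pop.

Emit:
{"method": "play_rows", "body": {
  "deltas": [
    [0, -0.0005, 0, 0, 0, 0],
    [0, -0.001, 0, 0, 0, 0],
    [0, -0.0015, 0, 0, 0, 0],
    [0, -0.002, 0, 0, 0, 0],
    [0, -0.0025, 0, 0, 0, 0],
    [0, -0.003, 0, 0, 0, 0],
    [0, -0.0035, 0, 0, 0, 0],
    [0, -0.004, 0, 0, 0, 0]
  ]
}}

```text
t: 20.55
tcp_pos: [0.5904, -0.0365, 0.2162]
tool_rot: [-0.547, 0.447, -0.448, 0.548]
force: [0.1, 0.3, -3.4]
finger_gap: 0.251
```

Emit:
{"method": "play_rows", "body": {
  "deltas": [
    [0, -0.0005, 0, 0, 0, 0],
    [0, -0.001, 0, 0, 0, 0],
    [0, -0.0015, 0, 0, 0, 0],
    [0, -0.002, 0, 0, 0, 0],
    [0, -0.003, 0, 0, 0, 0],
    [0, -0.004, 0, 0, 0, 0],
    [0, -0.005, 0, 0, 0, 0]
  ]
}}

```text
t: 21.25
tcp_pos: [0.5896, -0.0363, 0.2206]
tool_rot: [-0.548, 0.447, -0.447, 0.548]
force: [0.0, 0.4, -4.0]
finger_gap: 0.249
```

```bash
python3 - <<'E'
from h import *
import cv2
s=sense(); print(s["t"],s["tcp_pos"],s["force"],s["ft_torque"],s["tool_rot"])
w=snapshot("scene")[:,:,::-1]
cv2.imwrite("pics/13c.png",cv2.resize(w[190:300,220:340],None,fx=6,fy=5.4,interpolation=cv2.INTER_CUBIC))
E
```

```text
21.25 [ 0.58959279 -0.03628046  0.22064297] [ 0.0369254   0.44406664 -4.01818532] [-0.03158775 -0.01505854  0.04343498] [-0.54751225  0.44748341 -0.44744176  0.54752607]
```

View pics/13c.png

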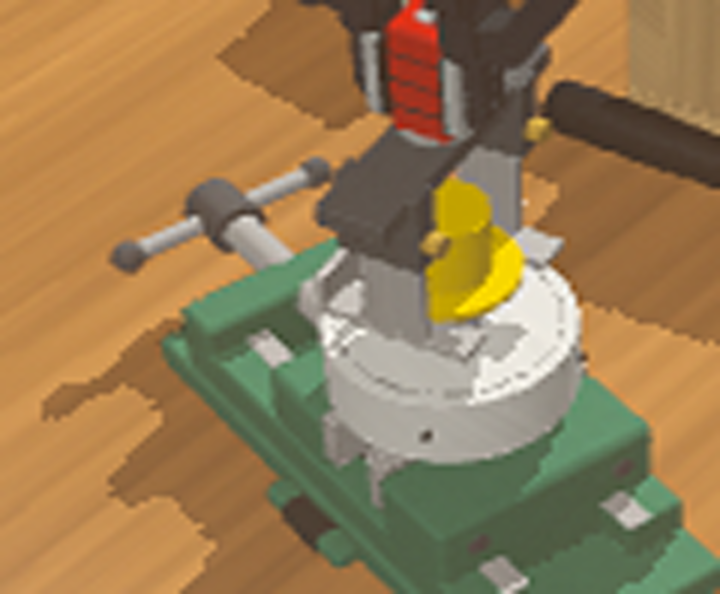

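The ring let go and only the weight remains on the wrist. The cap still hangs upright, so I lift it clear.

Emit:
{"method": "play_rows", "body": {
  "deltas": [
    [0, -0.001, 0, 0, 0, 0],
    [0, -0.003, 0, 0, 0, 0],
    [0, -0.006, 0, 0, 0, 0],
    [0, -0.009, 0, 0, 0, 0],
    [0, -0.012, 0, 0, 0, 0],
    [0, -0.015, 0, 0, 0, 0],
    [0, -0.018, 0, 0, 0, 0],
    [0, -0.021, 0, 0, 0, 0],
    [0, -0.024, 0, 0, 0, 0],
    [0, -0.027, 0, 0, 0, 0],
    [0, -0.03, 0, 0, 0, 0],
    [0, -0.033, 0, 0, 0, 0]
  ]
}}

```text
t: 22.5
tcp_pos: [0.5896, -0.0363, 0.2538]
tool_rot: [0.548, -0.447, 0.447, -0.548]
force: [0.4, 0.6, -4.2]
finger_gap: 0.247
```

Emit:
{"method": "play_rows", "body": {
  "deltas": [
    [0, -0.004, 0, 0, 0, 0],
    [0, -0.01, 0, 0, 0, 0],
    [0, -0.017, 0, 0, 0, 0],
    [0, -0.024, 0, 0, 0, 0],
    [0, -0.03, 0, 0, 0, 0],
    [0, -0.034, 0, 0, 0, 0],
    [0, -0.036, 0, 0, 0, 0],
    [0, -0.036, 0, 0, 0, 0],
    [0, -0.036, 0, 0, 0, 0]
  ]
}}

```text
t: 23.4
tcp_pos: [0.5894, -0.0362, 0.2894]
tool_rot: [0.548, -0.448, 0.447, -0.547]
force: [-0.4, 0.7, -5.0]
finger_gap: 0.246
```

```bash
python3 - <<'E'
from h import *
import cv2
s=sense(); print(s["t"],s["tcp_pos"],s["force"],s["ft_torque"],s["tool_rot"])
a=np.radians(6.8);t0=np.array([.5221,-.2865]);ex=np.array([np.cos(a),np.sin(a)]);ey=np.array([-np.sin(a),np.cos(a)])
g=t0+.03*ex-.042*ey
print(g,delta(np.r_[g,s["tcp_pos"][2]],np.radians(11.5)),delta(np.r_[g,s["tcp_pos"][2]],np.radians(7)))
w=snapshot("scene")[:,:,::-1]
cv2.imwrite("pics/14c.png",cv2.resize(w[150:300,210:360],None,fx=4,fy=4,interpolation=cv2.INTER_CUBIC))
E
```

```text
23.4 [ 0.58938545 -0.0362284   0.28935293] [-0.42850686  0.73261723 -4.95976905] [ 0.03340152 -0.00089102 -0.03597566] [ 0.54761559 -0.44765697  0.44723883 -0.54744665]
[ 0.55686193 -0.32465243] [ 2.762e-01 -0.000e+00 -8.930e-02  6.000e-04 -2.000e-04 -3.000e-04] [ 0.2762 -0.     -0.0893  0.0006  0.0783 -0.0003]
```

View pics/14c.png

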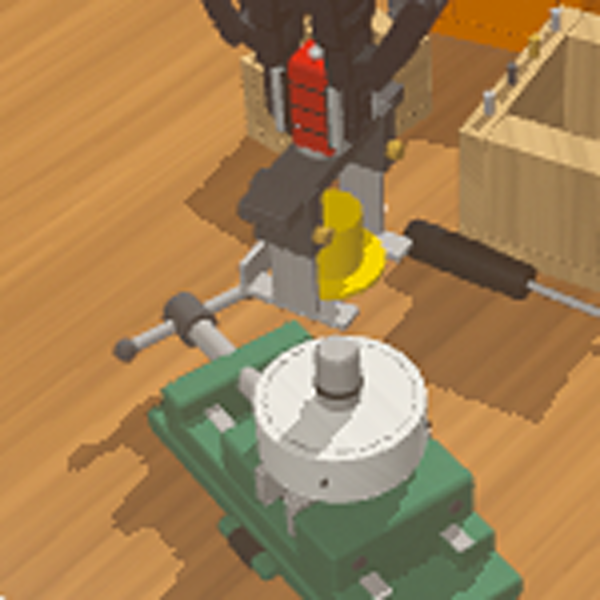

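The bare shaft shows and the cap hangs upright in the puller. Carrying it to the free half of the tray with a gentle ramp.

Emit:
{"method": "play_rows", "body": {
  "deltas": [
    [0.002, 0, 0, 0, 0, 0],
    [0.006, 0, -0.002, 0, 0.002, 0],
    [0.014, 0, -0.004, 0, 0.004, 0],
    [0.025, 0, -0.008, 0, 0.007, 0],
    [0.039, 0, -0.013, 0, 0.011, 0],
    [0.055, 0, -0.018, 0, 0.016, 0],
    [0.072, 0, -0.023, 0, 0.02, 0],
    [0.089, 0, -0.029, 0, 0.025, 0],
    [0.106, 0, -0.034, 0, 0.03, 0],
    [0.123, 0, -0.04, 0, 0.035, 0],
    [0.14, 0, -0.045, 0, 0.04, 0],
    [0.157, 0, -0.051, 0, 0.045, 0]
  ]
}}

```text
t: 24.65
tcp_pos: [0.5708, -0.2019, 0.2896]
tool_rot: [-0.537, 0.46, -0.46, 0.537]
force: [0.2, -0.0, -3.7]
finger_gap: 0.248
```

Emit:
{"method": "play_rows", "body": {
  "deltas": [
    [0.017, 0, -0.006, 0, 0.005, 0],
    [0.034, 0, -0.011, 0, 0.01, 0],
    [0.05, 0, -0.017, 0, 0.015, 0],
    [0.065, 0, -0.022, 0, 0.019, 0],
    [0.079, 0, -0.027, 0, 0.023, 0],
    [0.091, 0, -0.031, 0, 0.027, 0],
    [0.101, 0, -0.035, 0, 0.03, 0],
    [0.108, 0, -0.037, 0, 0.032, 0],
    [0.113, 0, -0.039, 0, 0.033, 0],
    [0.114, 0, -0.039, 0, 0.033, 0],
    [0.114, 0, -0.039, 0, 0.033, 0],
    [0.114, 0, -0.039, 0, 0.033, 0]
  ]
}}

```text
t: 25.85
tcp_pos: [0.5501, -0.3184, 0.2896]
tool_rot: [-0.53, 0.468, -0.468, 0.53]
force: [-0.3, 0.4, -3.8]
finger_gap: 0.246
```

```bash
python3 - <<'E'
from h import *
import cv2
s=sense(); print(s["t"],s["tcp_pos"],s["force"],s["ft_torque"],s["tool_rot"])
print(delta(np.r_[.5569,-.3247,.0895+.003+.003],np.radians(7)))
w=snapshot("scene")[:,:,::-1]
cv2.imwrite("pics/15c.png",cv2.resize(w[200:420,100:300],None,fx=3.5,fy=2.7,interpolation=cv2.INTER_CUBIC))
E
```

```text
25.85 [ 0.55011122 -0.31835488  0.28959944] [-0.28258456  0.44167261 -3.82900096] [0.01569324 0.00981944 0.00215931] [-0.52970624  0.46842436 -0.46816768  0.52991409]
[ 0.0072  0.1941  0.006   0.      0.0009 -0.0005]
```

View pics/15c.png

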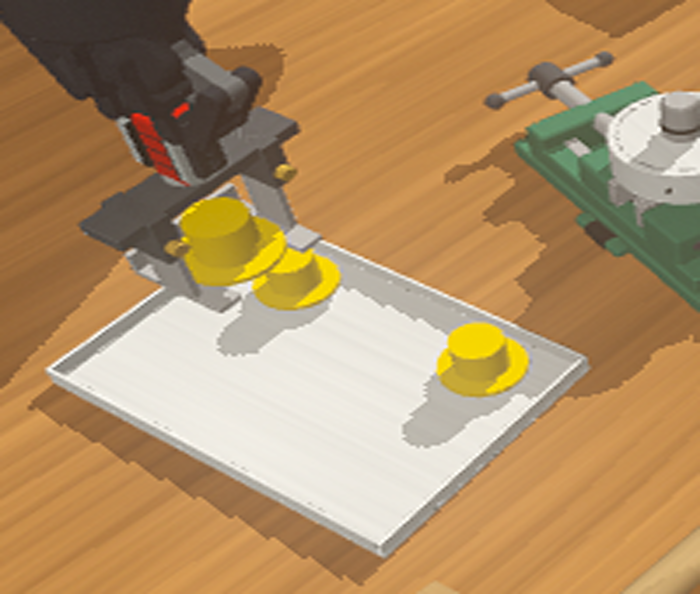

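Emit:
{"method": "play_rows", "body": {
  "deltas": [
    [0.002, 0.005, 0.001, 0, 0, 0],
    [0.004, 0.015, 0.003, 0, 0, 0],
    [0.006, 0.03, 0.005, 0, 0, 0],
    [0.007, 0.05, 0.006, 0, 0, 0],
    [0.007, 0.07, 0.006, 0, 0, 0],
    [0.007, 0.09, 0.006, 0, 0, 0],
    [0.007, 0.11, 0.006, 0, 0, 0],
    [0.007, 0.13, 0.006, 0, 0, 0],
    [0.007, 0.15, 0.006, 0, 0, 0],
    [0.007, 0.165, 0.006, 0, 0, 0],
    [0.007, 0.172, 0.006, 0, 0, 0],
    [0.007, 0.174, 0.006, 0, 0, 0]
  ]
}}

```text
t: 27.1
tcp_pos: [0.5564, -0.3248, 0.1142]
tool_rot: [0.53, -0.469, 0.468, -0.53]
force: [-0.2, -0.6, -4.0]
finger_gap: 0.249
```

```bash
python3 - <<'E'
from h import *
import cv2
s=sense(); print(s["t"],s["tcp_pos"],s["force"],s["ft_torque"],s["tool_rot"])
print(delta(np.r_[.5569,-.3247,.0895+.003+.003],np.radians(7)))
w=snapshot("scene")[:,:,::-1];w2=snapshot("wrist")[:,:,::-1];
cv2.imwrite("pics/16c.png",cv2.resize(w[240:420,100:300],None,fx=3.5,fy=3,interpolation=cv2.INTER_CUBIC))
cv2.imwrite("pics/16w.png",w2)
E
```

```text
27.1 [ 0.55638482 -0.32482208  0.11415224] [-0.23831759 -0.63254008 -3.95489479] [ 0.00382986 -0.01127054  0.02607533] [ 0.52970543 -0.46921743  0.46767334 -0.5296497 ]
[-0.      0.0187  0.0006  0.0015  0.0004 -0.0016]
```

View pics/16c.png

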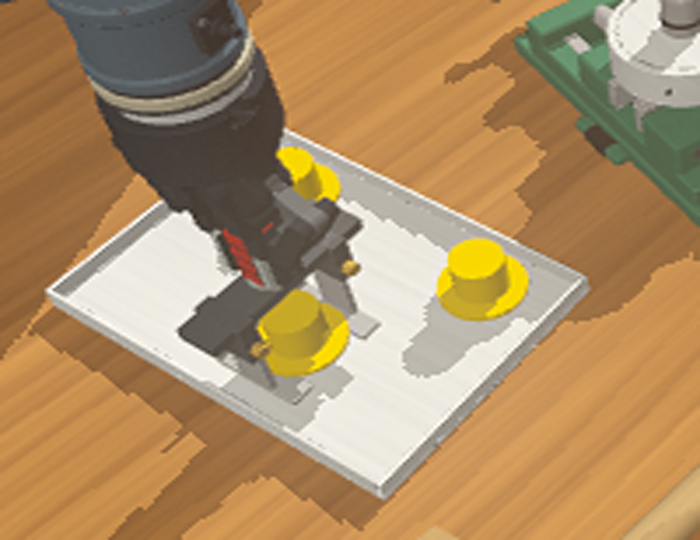

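View pics/16w.png

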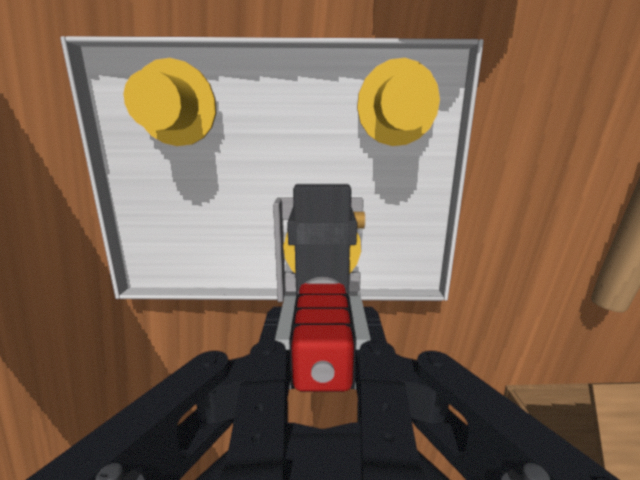

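Free of the walls and the old caps. Lowering with a 4 mm shift away from the near wall, slowly at the end.

Emit:
{"method": "play_rows", "body": {
  "deltas": [
    [-0.002, 0.002, 0, 0, 0, 0],
    [-0.004, 0.005, 0, 0, 0, 0],
    [-0.004, 0.009, 0, 0, 0, 0],
    [-0.004, 0.012, 0, 0, 0, 0],
    [-0.004, 0.014, 0, 0, 0, 0],
    [-0.004, 0.015, 0, 0, 0, 0],
    [-0.004, 0.015, 0, 0, 0, 0],
    [-0.004, 0.015, 0, 0, 0, 0]
  ]
}}

```text
t: 28.0
tcp_pos: [0.5564, -0.3213, 0.1006]
tool_rot: [-0.53, 0.468, -0.469, 0.53]
force: [0.3, -0.3, -3.2]
finger_gap: 0.253
```

```bash
python3 - <<'E'
from h import *
s=sense(); print(s["t"],s["tcp_pos"],s["force"],s["ft_torque"],s["tool_rot"])
E
```

```text
28.0 [ 0.55637977 -0.32132957  0.10062832] [ 0.31988743 -0.33151443 -3.20329058] [-0.00799251 -0.00618313 -0.00184778] [-0.52964857  0.46841676 -0.46853496  0.52965378]
```

Emit:
{"method": "play_rows", "body": {
  "deltas": [
    [0, 0.0005, 0, 0, 0, 0],
    [0, 0.001, 0, 0, 0, 0],
    [0, 0.0015, 0, 0, 0, 0],
    [0, 0.0015, 0, 0, 0, 0]
  ]
}}

```text
t: 28.4
tcp_pos: [0.5563, -0.3212, 0.099]
tool_rot: [-0.53, 0.469, -0.468, 0.53]
force: [-0.3, 0.4, -3.5]
finger_gap: 0.248
```

Emit:
{"method": "play_rows", "body": {
  "deltas": [
    [0, 0.0005, 0, 0, 0, 0],
    [0, 0.001, 0, 0, 0, 0],
    [0, 0.001, 0, 0, 0, 0]
  ]
}}

```text
t: 28.7
tcp_pos: [0.5562, -0.3212, 0.098]
tool_rot: [0.53, -0.469, 0.468, -0.53]
force: [-0.1, 0.4, -3.3]
finger_gap: 0.242
```

```bash
python3 - <<'E'
from h import *
s=sense(); print(s["t"],s["tcp_pos"],s["force"],s["ft_torque"],s["tool_rot"])
E
```

```text
28.7 [ 0.55624581 -0.32117375  0.09797716] [-0.09006689  0.35285142 -3.2850714 ] [-0.00880241  0.02039355  0.00447986] [ 0.52965922 -0.46855869  0.46838028 -0.5296544 ]
```

Emit:
{"method": "play_rows", "body": {
  "deltas": [
    [0, 0.0005, 0, 0, 0, 0],
    [0, 0.001, 0, 0, 0, 0],
    [0, 0.0015, 0, 0, 0, 0],
    [0, 0.002, 0, 0, 0, 0],
    [0, 0.0025, 0, 0, 0, 0],
    [0, 0.003, 0, 0, 0, 0],
    [0, 0.0035, 0, 0, 0, 0],
    [0, 0.0035, 0, 0, 0, 0],
    [0, 0.0035, 0, 0, 0, 0]
  ]
}}

```text
t: 29.6
tcp_pos: [0.5563, -0.3212, 0.0946]
tool_rot: [0.53, -0.468, 0.468, -0.53]
force: [-0.2, 0.1, -3.4]
finger_gap: 0.25
```

```bash
python3 - <<'E'
from h import *
import cv2
s=sense(); print(s["t"],s["tcp_pos"],s["force"],s["ft_torque"],s["tool_rot"])
w=snapshot("scene")[:,:,::-1]
cv2.imwrite("pics/17c.png",cv2.resize(w[290:380,140:240],None,fx=7,fy=6,interpolation=cv2.INTER_CUBIC))
E
```

```text
29.6 [ 0.55631029 -0.32119905  0.0946091 ] [-0.2077479   0.0695911  -3.39070364] [-0.01175075  0.01900145 -0.03119747] [ 0.52967643 -0.46847424  0.46843453 -0.5296639 ]
```

View pics/17c.png

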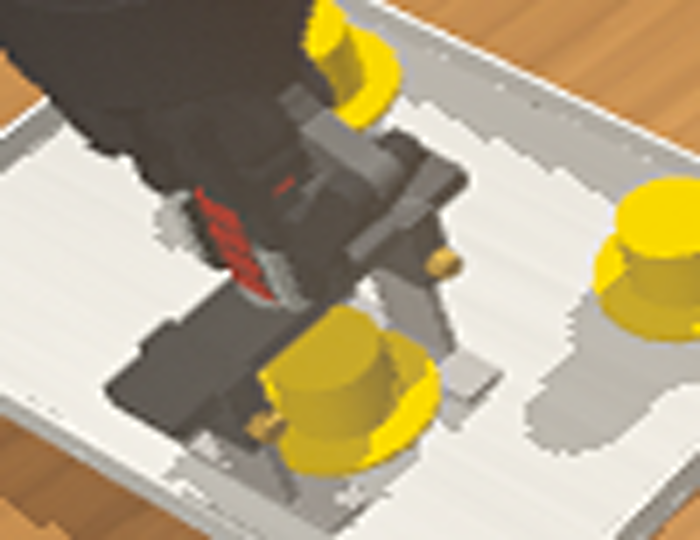

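```bash
python3 - <<'E'
from h import *
import cv2
m=camera_model("scene")
im=snapshot("scene")[:,:,::-1].copy()
a=np.radians(7); e=np.array([np.cos(a),np.sin(a)])
c=np.array([.5563,-.3212])+0.0*e
k=6
o=cv2.resize(im[280:380,150:260],None,fx=k,fy=k,interpolation=cv2.INTER_CUBIC)
th=np.linspace(0,2*np.pi,60)
for z,r in ((.045,.0165),(.015,.027)):
    P=[proj(m,[c[0]+r*np.cos(t),c[1]+r*np.sin(t),z]) for t in th]
    P=np.array([[(u-150+.5)*k,(v-280+.5)*k] for u,v in P],int)
    cv2.polylines(o,[P],True,(255,0,0),1)
cv2.imwrite("pics/18.png",o)
E
```

```text
(no output)
```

View pics/18.png

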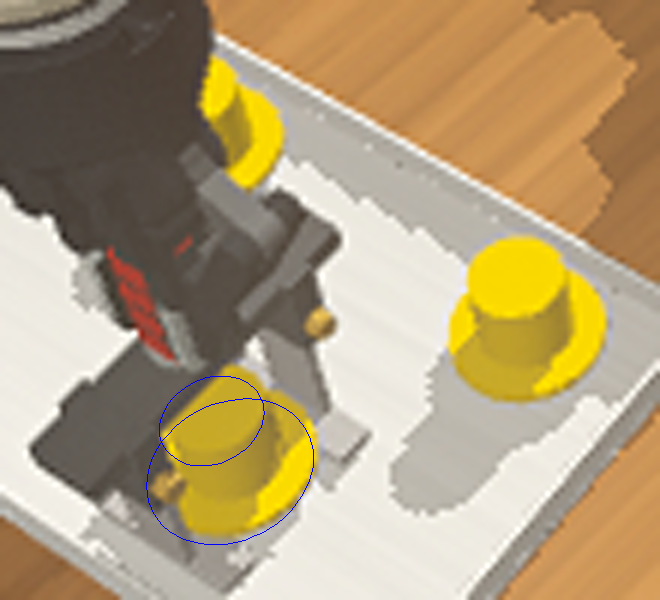

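The upright-cap overlay fits the flange, but the top disc is about 2 px off. I lower 0.7 mm to centre the feet in the gap and check the overlay against an old cap as a reference.

Emit:
{"method": "play_rows", "body": {
  "deltas": [
    [0, 0.0004, 0, 0, 0, 0],
    [0, 0.0007, 0, 0, 0, 0],
    [0, 0.0007, 0, 0, 0, 0],
    [0, 0.0007, 0, 0, 0, 0]
  ]
}}

```text
t: 30.1
tcp_pos: [0.5563, -0.3212, 0.0939]
tool_rot: [0.53, -0.468, 0.468, -0.53]
force: [0.0, -0.4, -3.1]
finger_gap: 0.249
```

```bash
cat > ov.py <<'E'
from h import *
import cv2,sys
def ov(fn,caps,x0=150,y0=280,w=110,h=100,k=6,draw=True):
    m=camera_model("scene"); im=snapshot("scene")[:,:,::-1].copy()
    o=cv2.resize(im[y0:y0+h,x0:x0+w],None,fx=k,fy=k,interpolation=cv2.INTER_CUBIC)
    th=np.linspace(0,2*np.pi,60)
    for c in caps:
      for z,r in ((.045,.0165),(.015,.027)):
        P=[proj(m,[c[0]+r*np.cos(t),c[1]+r*np.sin(t),z]) for t in th]
        P=np.array([[(u-x0+.5)*k,(v-y0+.5)*k] for u,v in P],int)
        cv2.polylines(o,[P],True,(255,0,0),1)
    cv2.imwrite(fn,o)
E
python3 - <<'E'
from ov import *
s=sense(); print(s["t"],s["tcp_pos"],s["force"],s["ft_torque"])
ov("pics/19.png",[(.5563,-.3212),(.5964,-.2245)])
E
```

```text
30.1 [ 0.5563303  -0.32123148  0.09388885] [ 0.04689047 -0.38386463 -3.08805482] [-0.0456895   0.00828445  0.0448265 ]
```

View pics/19.png

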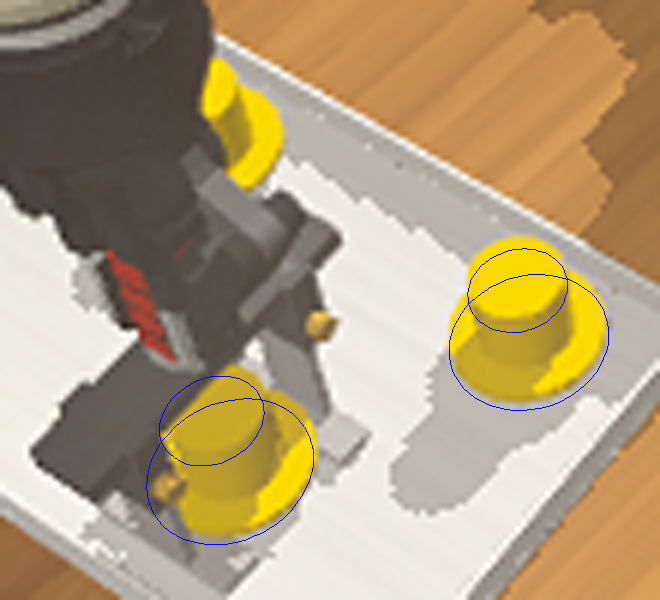

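The old cap shows the same upward offset, so it is calibration and the cap stands upright. Backing the puller out slowly.

Emit:
{"method": "play_rows", "body": {
  "deltas": [
    [0, 0, -0.001, 0, 0, 0],
    [0, 0, -0.002, 0, 0, 0],
    [0, 0, -0.004, 0, 0, 0],
    [0, 0, -0.006, 0, 0, 0],
    [0, 0, -0.008, 0, 0, 0],
    [0, 0, -0.01, 0, 0, 0],
    [0, 0, -0.01, 0, 0, 0]
  ]
}}

```text
t: 30.85
tcp_pos: [0.546, -0.3224, 0.0939]
tool_rot: [0.53, -0.469, 0.468, -0.53]
force: [-0.6, 0.1, -3.9]
finger_gap: 0.244
```

```bash
python3 - <<'E'
from ov import *
s=sense(); print(s["t"],s["tcp_pos"],s["force"],s["ft_torque"])
ov("pics/20.png",[(.5563,-.3212),(.5964,-.2245)])
E
```

```text
30.85 [ 0.5459779  -0.32241742  0.09387369] [-0.58658389  0.14800439 -3.94238562] [-0.03821104  0.01553824 -0.02585863]
```

View pics/20.png

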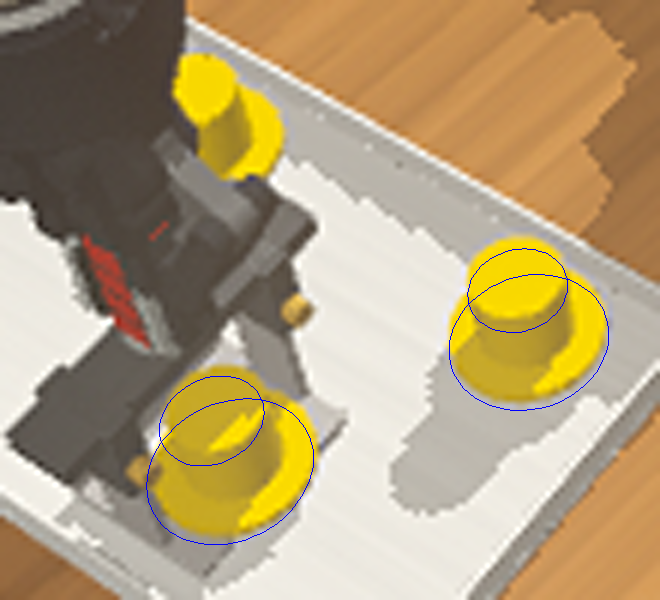

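Emit:
{"method": "play_rows", "body": {
  "deltas": [
    [0, 0, -0.002, 0, 0, 0],
    [0, 0, -0.006, 0, 0, 0],
    [0, 0, -0.011, 0, 0, 0],
    [0, 0, -0.016, 0, 0, 0],
    [0, 0, -0.021, 0, 0, 0],
    [0, 0, -0.027, 0, 0, 0],
    [0, 0, -0.033, 0, 0, 0],
    [0, 0, -0.039, 0, 0, 0],
    [0, 0, -0.045, 0, 0, 0],
    [0, 0, -0.05, 0, 0, 0],
    [0, 0, -0.055, 0, 0, 0],
    [0, 0, -0.055, 0, 0, 0]
  ]
}}

```text
t: 32.1
tcp_pos: [0.491, -0.3291, 0.0939]
tool_rot: [0.53, -0.469, 0.468, -0.53]
force: [-0.8, -1.1, -3.2]
finger_gap: 0.246
```

```bash
python3 - <<'E'
from ov import *
s=sense(); print(s["t"],s["tcp_pos"],s["force"],s["ft_torque"])
ov("pics/21.png",[(.5563,-.3212),(.5964,-.2245)],x0=130,y0=270,w=130,h=110)
E
```

```text
32.1 [ 0.49097584 -0.32910839  0.09386959] [-0.75238566 -1.1203039  -3.1722892 ] [ 0.01034977 -0.02948853  0.02663803]
```

View pics/21.png

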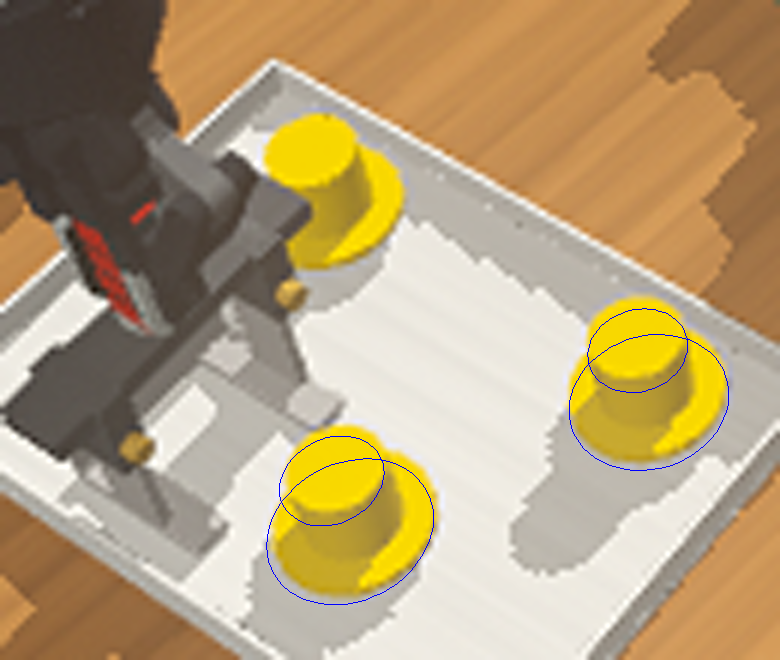

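The cap stands free and upright and the feet are clear of it. Lifting, then returning to the block.

Emit:
{"method": "play_rows", "body": {
  "deltas": [
    [0, -0.005, 0, 0, 0, 0],
    [0, -0.02, 0, 0, 0, 0],
    [0, -0.045, 0, 0, 0, 0],
    [0, -0.075, 0, 0, 0, 0],
    [0, -0.105, 0, 0, 0, 0],
    [0, -0.135, 0, 0, 0, 0],
    [0, -0.165, 0, 0, 0, 0],
    [0, -0.185, 0, 0, 0, 0],
    [0, -0.195, 0, 0, 0, 0],
    [0, -0.195, 0, 0, 0, 0]
  ]
}}

```text
t: 33.15
tcp_pos: [0.4925, -0.3295, 0.2905]
tool_rot: [0.53, -0.467, 0.47, -0.53]
force: [0.0, -0.2, -4.1]
finger_gap: 0.246
```

```bash
python3 - <<'E'
from h import *
s=sense(); print(s["t"],s["tcp_pos"],s["q"])
print(delta(np.r_[.5278,.2791,.289],np.radians(11.5)))
E
```

```text
33.15 [ 0.49247631 -0.32950144  0.29051562] [-7.78140103e-01  4.20256575e-01  1.44778682e+00  6.72670326e-05
  1.27003609e+00 -9.00952786e-01]
[-5.997e-01  1.000e-04  1.096e-01 -2.100e-03 -7.790e-02  2.800e-03]
```

Emit:
{"method": "play_rows", "body": {
  "deltas": [
    [-0.005, 0, 0.001, 0, -0.001, 0],
    [-0.02, 0, 0.004, 0, -0.003, 0],
    [-0.045, 0, 0.008, 0, -0.006, 0],
    [-0.075, 0, 0.014, 0, -0.01, 0],
    [-0.105, 0, 0.019, 0, -0.014, 0],
    [-0.135, 0, 0.025, 0, -0.018, 0],
    [-0.165, 0, 0.03, 0, -0.022, 0],
    [-0.195, 0, 0.036, 0, -0.026, 0],
    [-0.225, 0, 0.041, 0, -0.03, 0],
    [-0.255, 0, 0.047, 0, -0.034, 0],
    [-0.285, 0, 0.052, 0, -0.038, 0],
    [-0.315, 0, 0.058, 0, -0.042, 0]
  ]
}}

```text
t: 34.35
tcp_pos: [0.5092, -0.0068, 0.2876]
tool_rot: [0.54, -0.458, 0.456, -0.539]
force: [1.0, 0.4, -3.4]
finger_gap: 0.244
```

Emit:
{"method": "play_rows", "body": {
  "deltas": [
    [-0.03, 0, 0.005, 0, -0.004, 0],
    [-0.06, 0, 0.011, 0, -0.008, 0],
    [-0.09, 0, 0.016, 0, -0.012, 0],
    [-0.12, 0, 0.021, 0, -0.016, 0],
    [-0.15, 0, 0.027, 0, -0.02, 0],
    [-0.18, 0, 0.032, 0, -0.024, 0],
    [-0.21, 0, 0.037, 0, -0.028, 0],
    [-0.235, 0, 0.042, 0, -0.031, 0],
    [-0.25, 0, 0.044, 0, -0.033, 0],
    [-0.255, 0, 0.045, 0, -0.034, 0],
    [-0.255, 0, 0.045, 0, -0.034, 0],
    [-0.255, 0, 0.045, 0, -0.034, 0]
  ]
}}

```text
t: 35.55
tcp_pos: [0.5132, 0.2486, 0.2886]
tool_rot: [0.547, -0.448, 0.448, -0.546]
force: [-1.0, 0.7, -2.5]
finger_gap: 0.247
```

```bash
python3 - <<'E'
from h import *
import cv2
s=sense(); print(s["t"],s["tcp_pos"],s["q"],s["force"])
print(delta(np.r_[.5278,.2791,.289],np.radians(11.5)))
m=camera_model("wrist"); np.save("m22.npy",m,allow_pickle=True)
w=snapshot("wrist")[:,:,::-1]; cv2.imwrite("pics/22w.png",w)
E
```

```text
35.55 [0.51322603 0.24859446 0.28858053] [ 2.55547199e-01  3.91599517e-01  1.50183227e+00 -7.43378505e-04
  1.24929010e+00  5.78188357e-02] [-1.04371397  0.73107674 -2.48165135]
[-0.027  -0.0005  0.0203  0.0011 -0.0027  0.0008]
```

View pics/22w.png

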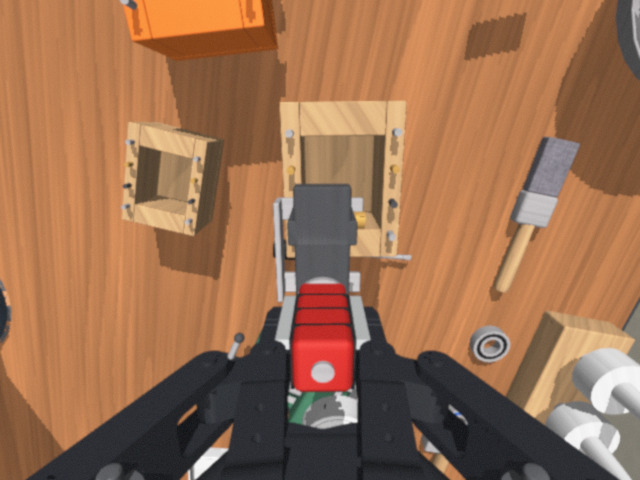

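Emit:
{"method": "play_rows", "body": {
  "deltas": [
    [-0.005, 0, 0.004, 0, -0.001, 0],
    [-0.012, 0, 0.009, 0, -0.002, 0],
    [-0.02, 0, 0.015, 0, -0.003, 0],
    [-0.025, 0, 0.019, 0, -0.003, 0],
    [-0.027, 0, 0.02, 0, -0.003, 0],
    [-0.027, 0, 0.02, 0, -0.003, 0],
    [-0.027, 0, 0.02, 0, -0.003, 0],
    [-0.027, 0, 0.02, 0, -0.003, 0]
  ]
}}

```text
t: 36.4
tcp_pos: [0.5276, 0.2797, 0.2889]
tool_rot: [0.548, -0.447, 0.447, -0.548]
force: [-0.2, -0.3, -3.9]
finger_gap: 0.248
```

```bash
python3 - <<'E'
from h import *
import cv2
s=sense(); print(s["t"],s["tcp_pos"],s["force"],s["ft_torque"])
print(delta(np.r_[.5278,.2791,.1112],np.radians(11.5)))
m=camera_model("wrist"); np.save("m23.npy",m,allow_pickle=True)
w=snapshot("wrist")[:,:,::-1]; cv2.imwrite("pics/23w.png",cv2.resize(w[100:310,230:420],None,fx=4,fy=2.8,interpolation=cv2.INTER_CUBIC))
w=snapshot("scene")[:,:,::-1]; cv2.imwrite("pics/23s.png",cv2.resize(w[80:230,300:410],None,fx=4,fy=4,interpolation=cv2.INTER_CUBIC))
E
```

```text
36.4 [0.52761293 0.27970168 0.28885997] [-0.18797773 -0.2645514  -3.8619847 ] [-0.06477821  0.02316525 -0.04419922]
[6.000e-04 1.777e-01 1.000e-04 4.000e-04 7.000e-04 2.000e-04]
```

View pics/23w.png

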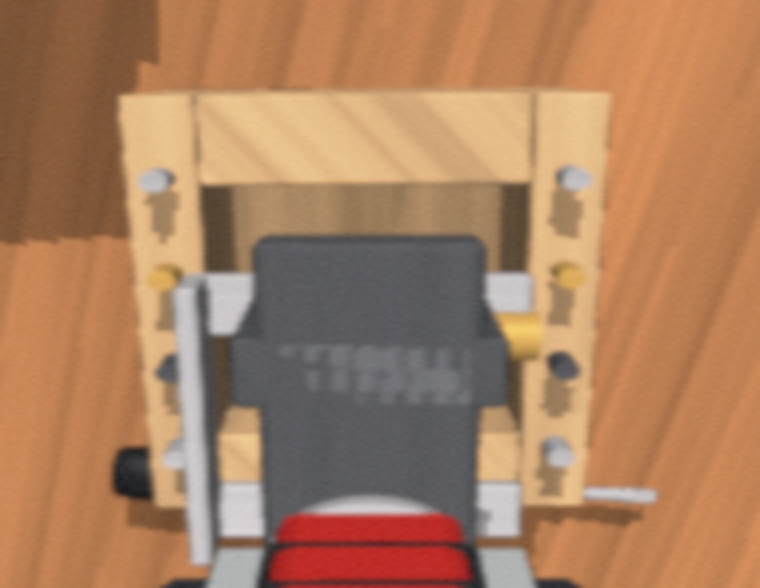

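View pics/23s.png

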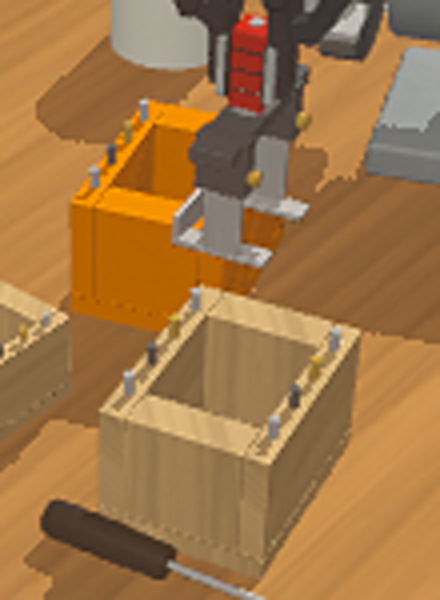

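Aligned over the well. Lowering in.

Emit:
{"method": "play_rows", "body": {
  "deltas": [
    [0, 0.005, 0, 0, 0, 0],
    [0, 0.018, 0, 0, 0, 0],
    [0, 0.035, 0, 0, 0, 0],
    [0, 0.052, 0, 0, 0, 0],
    [0, 0.07, 0, 0, 0, 0],
    [0, 0.087, 0, 0, 0, 0],
    [0, 0.105, 0, 0, 0, 0],
    [0, 0.122, 0, 0, 0, 0],
    [0, 0.138, 0, 0, 0, 0],
    [0, 0.152, 0, 0, 0, 0],
    [0, 0.162, 0, 0, 0, 0],
    [0, 0.168, 0, 0, 0, 0]
  ]
}}

```text
t: 37.7
tcp_pos: [0.5273, 0.2797, 0.1196]
tool_rot: [0.548, -0.448, 0.447, -0.547]
force: [-0.5, 1.1, -3.4]
finger_gap: 0.25
```

Emit:
{"method": "play_rows", "body": {
  "deltas": [
    [0, 0.001, 0, 0, 0, 0],
    [0, 0.003, 0, 0, 0, 0],
    [0, 0.005, 0, 0, 0, 0],
    [0, 0.007, 0, 0, 0, 0],
    [0, 0.008, 0, 0, 0, 0],
    [0, 0.008, 0, 0, 0, 0]
  ]
}}

```text
t: 38.3
tcp_pos: [0.5278, 0.2799, 0.113]
tool_rot: [-0.548, 0.447, -0.447, 0.548]
force: [-0.5, -0.1, -4.1]
finger_gap: 0.249
```

```bash
python3 - <<'E'
from h import *
s=sense(); print(s["t"],s["tcp_pos"],s["force"],s["ft_torque"])
E
```

```text
38.3 [0.5277827  0.2799482  0.11295591] [-0.45691331 -0.07593029 -4.10563023] [-0.02295177 -0.02925602  0.06470613]
```

Emit:
{"method": "play_rows", "body": {
  "deltas": [
    [0, 0.0005, 0, 0, 0, 0],
    [0, 0.001, 0, 0, 0, 0],
    [0, 0.0015, 0, 0, 0, 0],
    [0, 0.0015, 0, 0, 0, 0]
  ]
}}

```text
t: 38.7
tcp_pos: [0.5279, 0.2799, 0.1118]
tool_rot: [-0.548, 0.447, -0.447, 0.548]
force: [-1.1, 0.1, -0.1]
finger_gap: 0.249
```

Emit:
{"method": "play_rows", "body": {
  "deltas": [
    [0, 0.0005, 0, 0, 0, 0],
    [0, 0.001, 0, 0, 0, 0],
    [0, 0.001, 0, 0, 0, 0]
  ]
}}

```text
t: 39.0
tcp_pos: [0.5279, 0.2799, 0.1118]
tool_rot: [-0.548, 0.447, -0.447, 0.548]
force: [-2.6, -1.2, 7.6]
finger_gap: 0.248
```

The bridge is down on the rim (contact at the original height). Releasing and rising.

Emit:
{"method": "play_rows", "body": {
  "deltas": [
    [0, -0.0005, 0, 0, 0, 0],
    [0, -0.0005, 0, 0, 0, 0],
    [0, -0.0005, 0, 0, 0, 0],
    [0, -0.0005, 0, 0, 0, 0],
    [0, -0.0005, 0, 0, 0, 0],
    [0, -0.0005, 0, 0, 0, 0]
  ],
  "gripper": 0.048
}}

```text
t: 39.6
tcp_pos: [0.5279, 0.2799, 0.1108]
tool_rot: [0.548, -0.447, 0.447, -0.548]
force: [1.1, 0.2, 0.6]
finger_gap: 0.559
```

```bash
python3 - <<'E'
from h import *
import cv2
s=sense(); print(s["t"],s["tcp_pos"],s["force"],s["finger_gap"])
w=snapshot("scene")[:,:,::-1]; w2=snapshot("wrist")[:,:,::-1]
cv2.imwrite("pics/24.png",np.hstack([cv2.resize(w[100:230,300:410],(406,480)),cv2.resize(w2,(380,480))]))
E
```

```text
39.6 [0.52785073 0.27991294 0.11079272] [1.07671412 0.1989035  0.64674694] 0.5593648807117291
```

View pics/24.png

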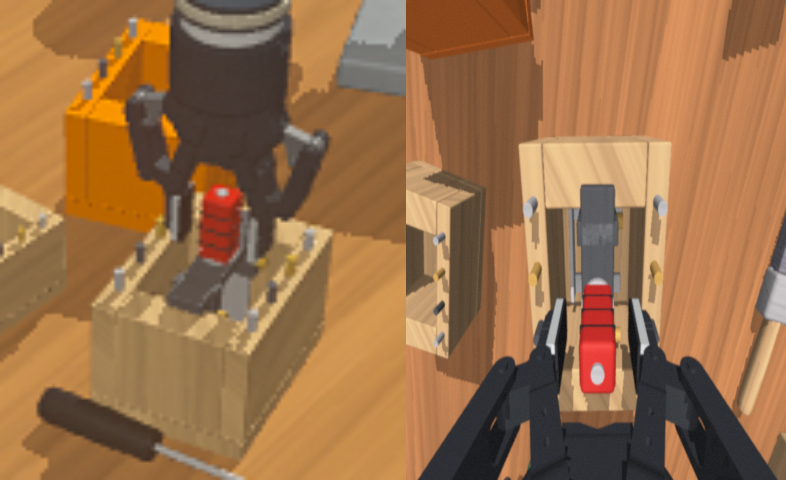

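The fingers are clear of the handle on both sides. Rising straight up.

Emit:
{"method": "play_rows", "body": {
  "deltas": [
    [0, -0.004, 0, 0, 0, 0],
    [0, -0.015, 0, 0, 0, 0],
    [0, -0.035, 0, 0, 0, 0],
    [0, -0.06, 0, 0, 0, 0],
    [0, -0.09, 0, 0, 0, 0],
    [0, -0.12, 0, 0, 0, 0],
    [0, -0.15, 0, 0, 0, 0],
    [0, -0.175, 0, 0, 0, 0],
    [0, -0.19, 0, 0, 0, 0],
    [0, -0.19, 0, 0, 0, 0],
    [0, -0.19, 0, 0, 0, 0],
    [0, -0.19, 0, 0, 0, 0]
  ]
}}

```text
t: 40.9
tcp_pos: [0.527, 0.2796, 0.2998]
tool_rot: [0.548, -0.448, 0.447, -0.547]
force: [0.4, -0.0, 0.2]
finger_gap: 0.563
```

```bash
python3 - <<'E'
from h import *
import cv2
s=sense(); print(s["t"],s["tcp_pos"],s["force"],s["finger_gap"])
w=snapshot("scene")[:,:,::-1]; cv2.imwrite("pics/25s.png",w)
m=camera_model("wrist"); w2=snapshot("wrist")[:,:,::-1]; cv2.imwrite("pics/25w.png",w2)
for p in [(.5271,.2779,.154),(.5282,.2795,.154)]: print(proj(m,p))
E
```

```text
40.9 [0.5269598  0.27964569 0.29982672] [ 0.42308494 -0.0105176   0.22174542] 0.5630965048601047
(np.float64(322.75687799043936), np.float64(226.87519757783238))
(np.float64(324.35992549505494), np.float64(225.3981432907612))
```

View pics/25s.png

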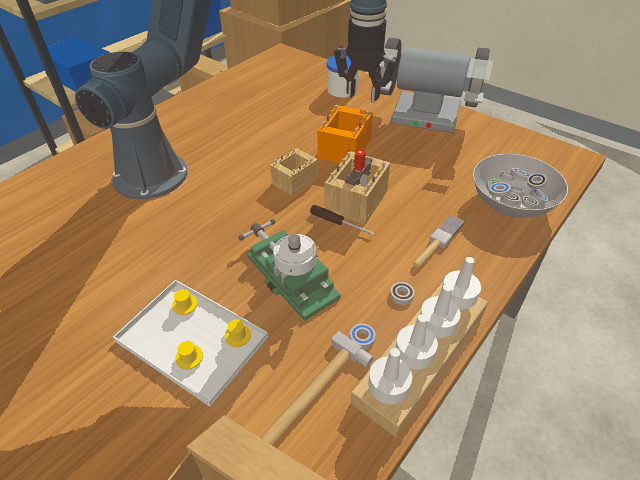

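View pics/25w.png

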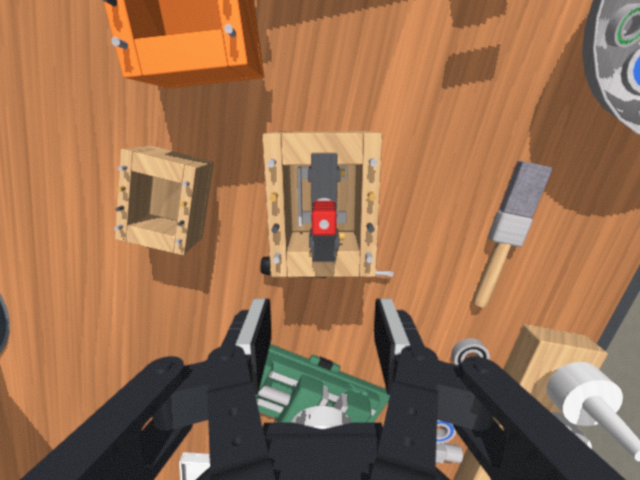

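The puller hangs upright in the pale block, with the handle top at (323,225) against a predicted (323,226). The cap stands in the tray at (189,355), the shaft is bare, and the other objects are where they were. Handing in.

```bash
python3 - <<'E'
from station import *
sign_off(); print(sense()["t"])
E
```

```text
the job is handed in; nothing more can be done
the job is handed in; nothing more can be done
```

The cap is off the spindle and standing upright in the free half of the tray. The puller is hung back in the larger pale wooden block. I handed in at about 41 s of the 70 s; sign-off reports no verdict.

- **Pulling:** I measured the puller's reach by touching the feet to the bare bench (about 107 mm). I then slid the feet under the flange with about 1.5 mm clearance each way until the back stop met it. The extra wrist force I read during the pull was about 4–8 N, and the ring let go cleanly. The forces are wrist readings between moves, so short peaks could have gone unseen.
- **Setting down:** The cap was lowered in 0.5 mm steps, and it stayed in place while the puller backed out.
- **Last checks:**
  - The cap stands upright in the tray with both old caps in place.
  - The shaft is bare, and the puller's handle is within about 2 mm of the block's centre.
  - The gripper is open and clear at 0.30 m, with wrist force about zero. By eye in the final picture, the bystanders are where they were.
- **Disagreement:** The projected outline of our cap's top sat about 2 px off in the scene camera. An untouched old cap showed the same upward offset, which I put down to calibration. The sideways part for our cap was no longer visible once the puller was out of the way.

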